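Lock the stainer's reagent carousel with its shaft pin, then load it

TASK

Get the stainer's reagent carousel ready: lift the red-handled locking pin off its hook, turn the star wheel until the hidden hole in the shaft comes in line under the bush on top of the bearing block, and push the pin through it fully home, collar down on the block, so that the carousel is locked. Only then load every blue-capped reagent bottle from the desk upright into a carousel pocket of its own, and leave the spare eyepiece where it stands.

Things in the scene. Friction and masses are not known exactly. Their poses are not given: they have to be found in the camera images.
- unit: reagent unit of a slide stainer, fixed on the desk: white housing on an aluminium plate. Origin on the desk under the unit's middle; x to the back of the desk (the front, with the hook, faces the robot), y left, z up. Left: the round reagent carousel; right of it a white bearing block, 52 mm (x) by 50 mm (y), 109 mm high; farther right a star wheel on the shaft's end
- shaft (a point): centre of the shaft inside the block, 70 mm above the desk: 28 mm diameter, along the unit's y, right below the bush. A cross-hole (10 mm wide) goes right through it, so it has two mouths half a turn apart. It is hidden, its angle is marked nowhere, and it is never in line with the bush at the start
- bush (a point): mouth of the bush, the brass-ringed upright hole in the block's top, 109 mm above the desk: 10 mm diameter, 23 mm deep; the shaft's surface is 25 mm below. A pin put in too early stops on the shaft, collar 43 mm above the block, and stays standing when let go. When the hole is turned under it, it drops by its weight through the shaft, locking it, onto a spring catch, collar about 10 mm above the block
- hook (a point): top of the level bar of a 6 mm steel wire hook in front of the block, where the pin's loop hangs. Its post stands 30 mm behind this point (the unit's +x); the bar runs from there towards the robot (-x), and its tip, 16 mm in front of this point, is turned up 8 mm above the bar
- wheel_hub (a point): centre of the star wheel, on the shaft's axis 95 mm right of the bush (the unit's -y): five thin steel arms with 18 mm black balls turn in the unit's x-z plane; ball centres 52 mm from the axis, 72 degrees apart, all alike. Turns either way without stops against a light friction (about 1 N at a ball), stays where it is left, and turns the carousel a third as far
- pin_loop (a point): middle of the locking pin's red loop handle: 28 mm wide (pin's y), 34 mm high (z), 8 mm thick (x); its opening, 18 mm wide and 22 mm high, goes through along the pin's x. At the start the pin hangs on the hook by the top of the opening, pointing down, its x along the unit's x. Weighs 60 g
- pin_tip (a point): lower end of the locking pin: steel shank of 8 mm diameter, 68 mm from this tip to the underside of its 20 mm collar (5 mm thick); pin's z points up. The loop's middle is 90 mm and its top 107 mm above this tip. The last 10 mm go past the spring catch: a push of up to about 15 N, which then holds the pin. Fully home, the collar rests on the block, this tip 68 mm below the bush's mouth
- ball_0 (a point): centre of ball 0 of the star wheel (18 mm ball)
- ball_1 (a point): centre of ball 1 of the star wheel (18 mm ball)
- ball_2 (a point): centre of ball 2 of the star wheel (18 mm ball)
- ball_3 (a point): centre of ball 3 of the star wheel (18 mm ball)
- ball_4 (a point): centre of ball 4 of the star wheel (18 mm ball)
- carousel_mid (a point): centre of the carousel, at the height of its pocket floors (54 mm above the desk); a grey disc of 92 mm radius with six white cups, pocket centres 65 mm from here; nothing at its middle rises above the cup floors by more than 4 mm
- pocket_0 (a point): middle of the floor of carousel pocket 0: a round cup of 41 mm inner diameter, flaring to 48 mm at the rim (53 mm outside), rim 15 mm above this point. All six pockets are alike, 60 degrees apart round the carousel; pockets 3, 4 and 5 lie opposite 0, 1 and 2
- pocket_1 (a point): middle of the floor of carousel pocket 1: a round cup of 41 mm inner diameter, flaring to 48 mm at the rim (53 mm outside), rim 15 mm above this point. All six pockets are alike, 60 degrees apart round the carousel; pockets 3, 4 and 5 lie opposite 0, 1 and 2
- pocket_2 (a point): middle of the floor of carousel pocket 2: a round cup of 41 mm inner diameter, flaring to 48 mm at the rim (53 mm outside), rim 15 mm above this point. All six pockets are alike, 60 degrees apart round the carousel; pockets 3, 4 and 5 lie opposite 0, 1 and 2
- bottle_0_mid (a point): centre, half-way up, of a small white reagent bottle with a blue screw cap: 35 mm diameter, 66 mm high, weight low down, about 120 g, straight-sided to about 45 mm above its bottom, cap 23 mm wide; z up. May be absent
- bottle_1_mid (a point): centre, half-way up, of a small white reagent bottle with a blue screw cap: 35 mm diameter, 66 mm high, weight low down, about 120 g, straight-sided to about 45 mm above its bottom, cap 23 mm wide; z up. May be absent
- bottle_2_mid (a point): centre, half-way up, of a small white reagent bottle with a blue screw cap: 35 mm diameter, 66 mm high, weight low down, about 120 g, straight-sided to about 45 mm above its bottom, cap 23 mm wide; z up. May be absent
- bottle_3_mid (a point): centre, half-way up, of a small white reagent bottle with a blue screw cap: 35 mm diameter, 66 mm high, weight low down, about 120 g, straight-sided to about 45 mm above its bottom, cap 23 mm wide; z up. May be absent
- bottle_4_mid (a point): centre, half-way up, of a small white reagent bottle with a blue screw cap: 35 mm diameter, 66 mm high, weight low down, about 120 g, straight-sided to about 45 mm above its bottom, cap 23 mm wide; z up. May be absent
- bottle_5_mid (a point): centre, half-way up, of a small white reagent bottle with a blue screw cap: 35 mm diameter, 66 mm high, weight low down, about 120 g, straight-sided to about 45 mm above its bottom, cap 23 mm wide; z up. May be absent
- eyepiece_mid (a point): centre of a black spare microscope eyepiece, 39 mm diameter, 46 mm high, standing loose on the desk; not to be disturbed
There are look-alikes about, which are no part of the job. Leave any green look-alike of the part that bears bottle_4_mid alone.

How it is judged:
By the outcome, as a careful person would: the job done as asked, in the order asked, and still so for the second after the job is handed in, with the robot touching nothing.
Of bottle_0, bottle_1, bottle_2, bottle_3, bottle_4, bottle_5 only 4 to 6 are there at a start; the rules pass over those that are not, and their reading is None.
At some moment in a run one of bottle_0, bottle_1, bottle_2, bottle_3, bottle_4, bottle_5 may be knocked a few centimetres aside while the robot is not near it.
It also fails if it takes over 210 s, if anything falls off the work surface, if the arm or the gripper's body presses on something with over 40 N, if the wrist force passes 120 N, or if a joint passes its speed limit or range.

ROBOT

A 6-joint arm with a two-finger parallel gripper is mounted at the origin on a cart in front of the work surface, level with it; the furniture and walls round the work are solid. World frame = base frame: x ahead of the robot, y to its left, z up, the work surface at z = 0. Lengths are in m, angles in rad, forces in N, time in s.
With the tool pointing down it reaches from about 0.35 to 0.775 m from the base axis. Payload 7.3 kg.
Tool frame: the origin (TCP) lies at the centre of the arm's flange, where the gripper is bolted on; the fingertips stand 178 mm ahead of it and the grasp point (between the pads) lies 159 mm ahead of it; z points along the fingers, y is the line along which they close (so a half turn about z gives the same grasp; the last joint's range is limited). The gripper opens to 92 mm and grips with 3 to 60 N. Pads are 19 mm wide; open, the fingers measure 130 mm over their backs; the gripper's body (75 mm by 190 mm) begins 47 mm behind the grasp point.
Start: joints at [1.161, 0.342, 1.524, -0, 1.275, -0.146], TCP at [0.137, 0.507, 0.405] pointing down, gripper open.
Joint ranges: [-2.53, 2.53], [-0.77, 2.02], [0.04, 2.7], [-1, 4.14], [0.28, 2.66], [-3.11, 3.11]. Speed limits (rad/s): [2.57, 2.57, 3.14, 3.14, 3.14, 3.14].

INTERFACE

Orientations are given as a unit quaternion [w, x, y, z].
In Python, from workcell import robot gives the robot as it stands. The module is installed in compiled form; this text tells all that it offers.
- The arm moves only by the shell command python3 -m crank 'ROWS' [OPENING] [FORCE]. ROWS is JSON, one flat list of numbers, 6 for each row, row after row: the shift along the tool's x, y, z in units of 0.1 m (1.0 is 0.1 m), then the turn, a rotation vector about the tool's x, y, z in units of 180 degrees (1.0 is 180 degrees). In form: [dx, dy, dz, wx, wy, wz, dx, dy, dz, wx, wy, wz, ...]. A call has 1 to 8 rows; each row shifts and turns the commanded pose from where the row before left it, along the tool's axes as they then stand; what a row does not reach is not made up. A row lasts 1/10 s, in which the tool goes at most 50 mm and 8.59 degrees, less where a joint would pass 70% of its speed; a pose out of reach is approached as far as the arm can. A call with a number of a shift or a turn outside -1 to 1 is refused whole. A call with a gripper value outside its range is refused whole. OPENING is the closure, from -1 (fully open) to 1 (shut), set as the call begins (- or left out, the last holds). The fingers move at their own pace and stop on an object; FORCE is the grip in N (left out, the last holds). Time passes only in rows, so rows that do not move let the fingers close. It gives the time, the measured TCP pose, the force, the opening and the grip force at its end, in the units of the state.
- robot.sense(): the state, without advancing time (a new reading comes with each control period).
- robot.camera(name): name is "scene" or "top" or "wrist"; returns the picture (480x640x3 uint8, red, green, blue); there is no depth.
- robot.calibration(name): a dict with "fx", "fy", "cx", "cy" (pixels), "rvec" (rotation vector, rad) and "tvec" (3), from world to camera coordinates, as OpenCV has them; the wrist camera has in their place "T_tool_cam" (4x4, takes a point from camera to tool coordinates, whose origin is the TCP and whose axes are the flange's). Camera axes: x right, y down, z forward; pixel columns grow to the right and rows downward; lengths in m; the calibration is good to about 2 mm. The wrist camera is an equidistant fisheye: a pixel r from the principal point sees the ray r / f radians off the axis. A picture is of the moment at which its call begins: read the wrist's pose just before it. calibration takes no time and is no camera call.
- robot.sign_off(): hands the job in; it is judged then, once.
The state is a dict: "clock": time; "joint_positions": joint angles; "qd": joint speeds; "effort": joint torques, N m; "eef_pos": TCP position; "eef_rot": TCP orientation; "ft_force": force on the tool from outside, world axes, zero at the start; "ft_torque": the same for the moment, N m; "grip_width": finger opening in m; "grip_force": force on a finger pad.
Only numpy, scipy, OpenCV 4.12 (cv2) and the standard library are available. Lean on these libraries where they do the work, as an engineer would, in place of code of your own. Each camera call takes 0.05 s, during which the arm holds its last target. There are 200 camera calls.

## Working session

There is one attempt and no reset: what is moved stays moved. The work goes in short steps, Python scripts to look and compute and a shell command to move; the robot and the scene stay as the last step left them, time stands still between calls to the robot, and variables do not carry over. Pictures are saved under pics/ and viewed, at most 14 in all, crops included, and the job is handed in when it is done.

```bash
mkdir -p pics; cat > h.py <<'E'
import numpy as np, cv2
from workcell import robot
from scipy.spatial.transform import Rotation as R
def cal(n):
    c=robot.calibration(n); return c
def ray(n,px,st=None):
    c=robot.calibration(n); u=(px[0]-c['cx'])/c['fx']; v=(px[1]-c['cy'])/c['fy']
    if n!='wrist':
        Rm=cv2.Rodrigues(np.array(c['rvec'],float))[0]; t=np.array(c['tvec'],float).ravel()
        o=-Rm.T@t; d=Rm.T@np.array([u,v,1.])
    else:
        st=st or robot.sense(); th=np.hypot(u,v); k=np.sin(th)/th if th>1e-9 else 1
        T=np.array(c['T_tool_cam']); q=st['eef_rot']; Rw=R.from_quat([q[1],q[2],q[3],q[0]]).as_matrix()
        o=Rw@T[:3,3]+st['eef_pos']; d=Rw@T[:3,:3]@np.array([u*k,v*k,np.cos(th)])
    return o,d/np.linalg.norm(d)
def onz(n,px,z,st=None):
    o,d=ray(n,px,st); return o+d*(z-o[2])/d[2]
def tri(rs):
    A=sum(np.eye(3)-np.outer(d,d) for o,d in rs); b=sum((np.eye(3)-np.outer(d,d))@o for o,d in rs)
    p=np.linalg.solve(A,b); return p,[np.linalg.norm(np.cross(p-o,d)) for o,d in rs]
def proj(n,p):
    c=robot.calibration(n); K=np.array([[c['fx'],0,c['cx']],[0,c['fy'],c['cy']],[0,0,1.]])
    return cv2.projectPoints(np.array([p],float),np.array(c['rvec'],float),np.array(c['tvec'],float),K,None)[0].ravel()
def projw(p,st):
    c=robot.calibration('wrist');T=np.array(c['T_tool_cam']);q=st['eef_rot'];Rw=R.from_quat([q[1],q[2],q[3],q[0]]).as_matrix()
    x=T[:3,:3].T@(Rw.T@(np.array(p)-st['eef_pos'])-T[:3,3]);th=np.arctan2(np.hypot(x[0],x[1]),x[2]);f=th/np.hypot(x[0],x[1])
    return np.array([c['cx']+c['fx']*x[0]*f,c['cy']+c['fy']*x[1]*f])
def shot(n,name):
    st=robot.sense(); im=robot.camera(n); cv2.imwrite(f'pics/{name}.png',im[:,:,::-1]); return im,st
def delta(p,yaw_or_R=None):
    """tool-frame shift (units 0.1m) from now to world TCP p"""
    st=robot.sense();q=st['eef_rot'];Rw=R.from_quat([q[1],q[2],q[3],q[0]]).as_matrix()
    return np.round(Rw.T@(np.array(p)-st['eef_pos'])*10,3)
E
python3 - <<'E'
from h import *
for n in('scene','top','wrist'): shot(n,n+'0')
print(robot.sense())
for n in('scene','top','wrist'): print({k:np.round(v,3).tolist() for k,v in robot.calibration(n).items()})
E
```

```text
{'clock': 0.15, 'joint_positions': array([ 1.16100566e+00,  3.42556564e-01,  1.52475618e+00, -1.31484655e-05,
        1.27536821e+00, -1.45992239e-01]), 'qd': array([ 0.00157258, -0.00074678, -0.00295056, -0.00047331, -0.0018498 ,
       -0.00068248]), 'effort': array([ 1.88944643e-03, -4.31468153e+01, -2.44354856e+01,  7.18192826e-02,
        5.35571098e-02, -1.08401302e-04]), 'eef_pos': array([0.13683556, 0.5067661 , 0.40422213]), 'eef_rot': array([-1.43228430e-04,  1.31515173e-01,  9.91314008e-01, -5.24998098e-04]), 'ft_force': array([-0.07145535, -0.04299735, -0.60235634]), 'ft_torque': array([0.00251071, 0.01068427, 0.00566669]), 'grip_force': 0.0, 'grip_width': 0.09167174534614474}
{'fx': 468.048, 'fy': 468.048, 'cx': 317.037, 'cy': 234.777, 'rvec': [0.716, -2.561, 1.168], 'tvec': [0.436, 0.275, 1.022]}
{'fx': 588.504, 'fy': 588.504, 'cx': 323.725, 'cy': 248.596, 'rvec': [2.114, -2.172, 0.138], 'tvec': [0.011, 0.53, 1.507]}
{'fx': 371.648, 'fy': 371.648, 'cx': 326.196, 'cy': 243.985, 'T_tool_cam': [[-0.001, -0.954, -0.3, 0.082], [1.0, -0.001, 0.0, -0.001], [-0.0, -0.3, 0.954, 0.02], [0.0, 0.0, 0.0, 1.0]]}
```

View pics/scene0.png

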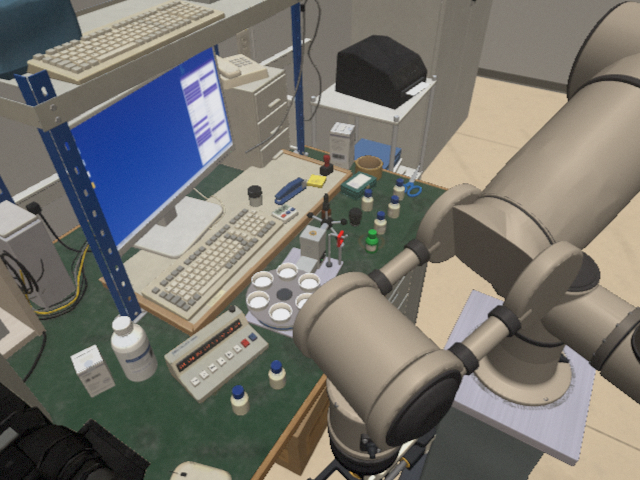

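View pics/top0.png

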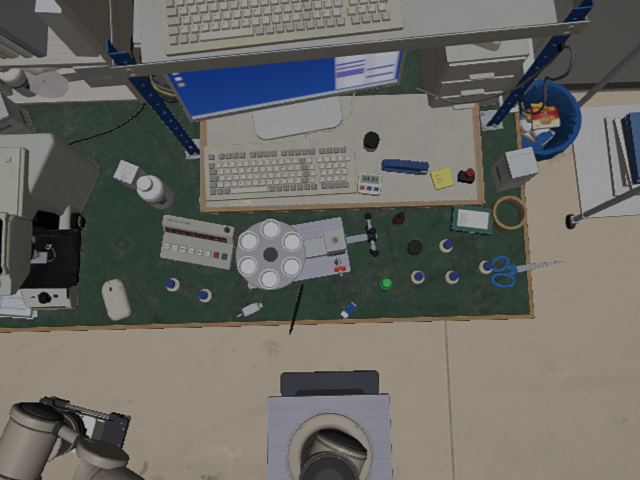

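The top view shows six blue caps: (172,285), (204,295), (418,277), (452,277), (446,245) and (485,267). The green look-alike is at (386,284), the eyepiece at (414,247), the carousel at (270,255), the bush near (334,239), the red pin near (340,266) and the star wheel at (372,235). I'll enlarge the unit in both views.

```bash
python3 - <<'E'
from h import *
t=cv2.imread('pics/top0.png'); s=cv2.imread('pics/scene0.png')
a=cv2.resize(t[205:305,230:400],None,fx=4.7,fy=4.7,interpolation=2)[:,:799]
cv2.imwrite('pics/tc.png',a)
b=cv2.resize(s[165:335,240:420],None,fx=3.5,fy=3.5,interpolation=2)
cv2.imwrite('pics/sc.png',b)
# caps
for n,im in(('top',t),('scene',s)):
    h=cv2.cvtColor(im,cv2.COLOR_BGR2HSV)
    m=cv2.inRange(h,(105,120,40),(125,255,200))
    k,l,st,c=cv2.connectedComponentsWithStats(m)
    for i in range(1,k):
        if 25<st[i,4]<300 and c[i][1]>170: print(n,c[i].round(1),st[i,2:],onz(n,c[i],0.06).round(4))
print('eyep',onz('top',(414,247),.046),'bush',onz('top',(334,239),.109),'car',onz('top',(270,255),.054))
E
```

```text
top [447.9 243.8] [ 9  9 56] [ 0.5303 -0.324   0.06  ]
top [418.7 275.8] [ 8  7 45] [ 0.4497 -0.2446  0.06  ]
top [453.8 275.4] [ 9  8 56] [ 0.4483 -0.3344  0.06  ]
top [169.4 283.4] [ 9  8 55] [0.448 0.396 0.06 ]
top [202.1 294.5] [ 9  8 56] [0.417  0.3117 0.06  ]
top [349.5 308.3] [12 12 75] [ 0.3717 -0.0648  0.06  ]
scene [  4.  192.3] [ 14  25 131] [1.4796 0.2424 0.06  ]
scene [411.5 189. ] [ 19  15 121] [ 0.4238 -0.4017  0.06  ]
scene [380.6 213.7] [ 6  6 27] [ 0.4513 -0.2455  0.06  ]
scene [275.9 366. ] [ 11  13 104] [0.4166 0.3138 0.06  ]
scene [237.6 391.2] [ 12  14 121] [0.4474 0.3984 0.06  ]
eyep [ 0.52653617 -0.23831051  0.046     ] bush [ 0.54366472 -0.0301678   0.109     ] car [0.51507087 0.13656178 0.054     ]
```

View pics/tc.png

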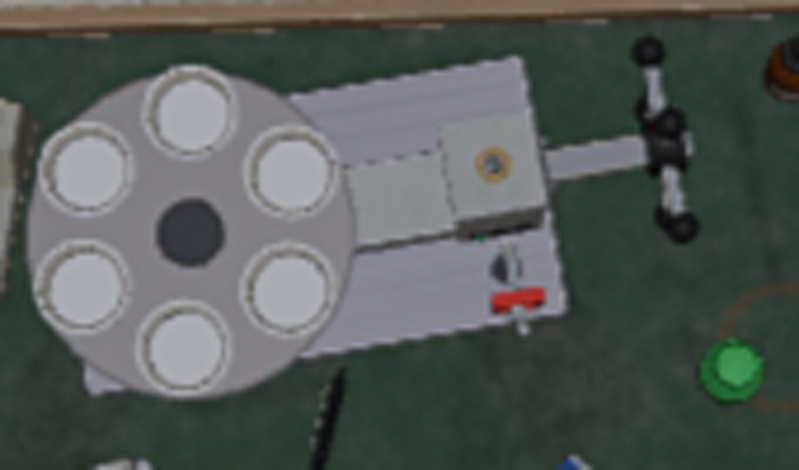

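View pics/sc.png

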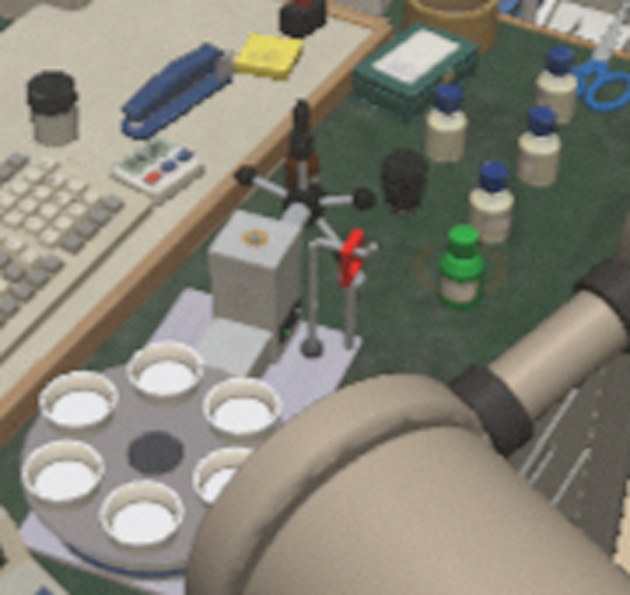

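The top crop shows the bush at full-image (334.9,239.7), the carousel centre at (270.4,254.4), the wheel hub at about (372,237), the red loop near (340.5,268.7), and the unit yawed about +10°. In the scene crop, the green bottle (462,265) is the look-alike. The black cylinder on the desk at (405,180) is the eyepiece. The six blue-capped bottles are distinct from both. Next I'll measure.

```bash
python3 - <<'E'
from h import *
t=cv2.imread('pics/top0.png'); s=cv2.imread('pics/scene0.png')
T=lambda x,y:(230+x/4.7,205+y/4.7); S=lambda x,y:(240+x/3.5,165+y/3.5)
b,e=tri([ray('top',T(493,163)),ray('scene',S(256,238))]);print('bush tri',b.round(4),e, 'plane',onz('top',T(493,163),.109).round(4),onz('scene',S(256,238),.109).round(4))
c=onz('top',T(190,232),.054);print('car',c.round(4),onz('scene',S(155,453),.056).round(4))
bp=onz('top',T(493,163),.109); d=bp-c; print('yaw from car-bush?',np.degrees(np.arctan2(d[0],-d[1])))
hub,e=tri([ray('top',T(668,150)),ray('scene',S(303,203))]);print('hub',hub.round(4),e)
c0=[]
for n,im in(('top',t),('scene',s)):
    h=cv2.cvtColor(im,cv2.COLOR_BGR2HSV); m=cv2.inRange(h,(0,170,120),(8,255,255))|cv2.inRange(h,(172,170,120),(180,255,255))
    x0,y0,w,hh=(330,260,20,16) if n=='top' else (330,225,20,30)
    mm=np.zeros_like(m); mm[y0:y0+hh,x0:x0+w]=m[y0:y0+hh,x0:x0+w]
    ys,xs=np.nonzero(mm); print(n,len(xs),xs.min(),xs.max(),ys.min(),ys.max()); c0.append(ray(n,(xs.mean(),ys.mean())))
    if n=='top': print('pts',onz('top',(xs.min(),ys[xs==xs.min()].mean()),.12),onz('top',(xs.max(),ys[xs==xs.max()].mean()),.12))
print('loop',tri(c0))
# plate edge direction
print('plate dir',onz('top',T(290,98),.003)-onz('top',T(520,58),.003), onz('top',T(310,356),.003)-onz('top',T(565,310),.003))
for nme,p in(('tip hook',(522,328)),('post',(508,265))): print(nme,onz('top',T(*p),.115).round(4))
E
```

```text
bush tri [ 0.5424 -0.0324  0.1053] [np.float64(9.220934689327474e-05), np.float64(9.220934689319205e-05)] plane [ 0.5419 -0.0324  0.109 ] [ 0.5399 -0.0288  0.109 ]
car [0.5167 0.1354 0.054 ] [0.5143 0.1425 0.056 ]
yaw from car-bush? 8.529569049559369
hub [ 0.5558 -0.1279  0.0648] [np.float64(0.0027842840416688382), np.float64(0.0027842840416687302)]
top 26 335 344 267 270
pts [ 0.46815182 -0.03041612  0.12      ] [ 0.47001246 -0.05270291  0.12      ]
scene 53 337 343 231 246
loop (array([ 0.46929052, -0.04166453,  0.11417475]), [np.float64(0.0003877431799577081), np.float64(0.0003877431799576903)])
plate dir [-0.01951705  0.13272132  0.        ] [-0.02215178  0.14526379  0.        ]
tip hook [ 0.4526 -0.045   0.115 ]
post [ 0.4862 -0.0386  0.115 ]
```

```bash
python3 -m crank '[-0.331,-0.316,0,0,0,0,-0.331,-0.316,0,0,0,0,-0.331,-0.316,0,0,0,0,-0.331,-0.316,0,0,0,0,-0.331,-0.316,0,0,0,0,-0.331,-0.316,0,0,0,0,-0.331,-0.316,0,0,0,0]' >/dev/null
python3 -m crank '[-0.331,-0.316,0,0,0,0,-0.331,-0.316,0,0,0,0,-0.331,-0.316,0,0,0,0,-0.331,-0.316,0,0,0,0,-0.331,-0.316,0,0,0,0,-0.331,-0.316,0,0,0,0,-0.331,-0.316,0,0,0,0]' >/dev/null
python3 -m crank '[0,0,0,0,0,-0.0437,0,0,0,0,0,-0.0437,0,0,0,0,0,-0.0437,0,0,0,0,0,0,0,0,0,0,0,0]'
python3 - <<'E'
from h import *
im,st=shot('wrist','w1'); im,_=shot('top','t1'); shot('scene','s1')
q=st['eef_rot'];Rw=R.from_quat([q[1],q[2],q[3],q[0]]).as_matrix();print(Rw.round(3),delta((.469,-.042,.38)))
E
```

```text
clock: 2.05
eef_pos: [0.4688, -0.041, 0.4046]
eef_rot: [-0.0, -0.072, 0.997, 0.0]
ft_force: [0.0, -0.5, -0.2]
grip_width: 0.0918
grip_force: 0.0
[[-0.99  -0.144 -0.   ]
 [-0.144  0.99   0.   ]
 [ 0.     0.    -1.   ]] [-0.    -0.011  0.247]
```

View pics/w1.png

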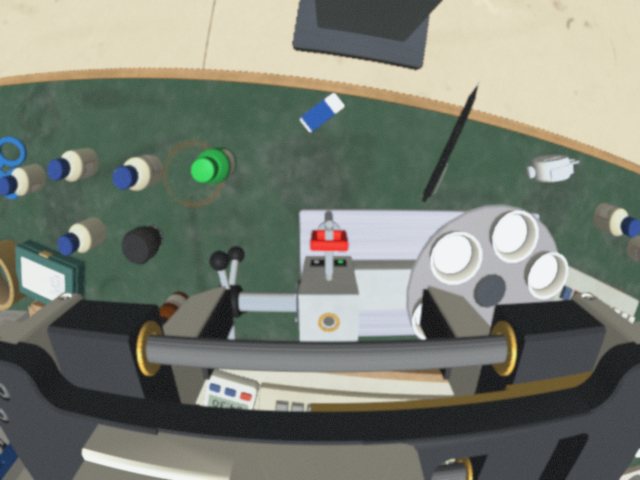

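The wrist view shows the red loop at (329,241), the brass bush at (329,321), the wheel's balls at (220,259) and (236,253), and the carousel at (490,290). I'll refine these with wrist rays.

```bash
python3 - <<'E'
from h import *
st=robot.sense(); im=cv2.imread('pics/w1.png'); h=cv2.cvtColor(im,cv2.COLOR_BGR2HSV)
m=cv2.inRange(h,(0,170,100),(8,255,255))|cv2.inRange(h,(172,170,100),(180,255,255)); m[:200]=0;m[290:]=0;m[:,:280]=0;m[:,380:]=0
ys,xs=np.nonzero(m);print(xs.min(),xs.max(),ys.min(),ys.max(),'loop top',onz('wrist',(xs.mean(),ys.mean()),.128,st), onz('wrist',(xs.min(),240),.13,st),onz('wrist',(xs.max(),240),.13,st))
g=cv2.inRange(h,(12,110,90),(30,255,255)); g[:305]=0;g[338:]=0;g[:,:310]=0;g[:,350:]=0
ys,xs=np.nonzero(g);print('bush px',(xs.min()+xs.max())/2,(ys.min()+ys.max())/2)
B=onz('wrist',((xs.min()+xs.max())/2,(ys.min()+ys.max())/2),.109,st);print('bush',B)
print('tri bush',tri([ray('wrist',((xs.min()+xs.max())/2,(ys.min()+ys.max())/2),st),ray('top',(334.9,239.7)),ray('scene',(313.1,233))]))
for p in((220,259),(236,253)): print('ball',onz('wrist',p,.11,st))
print('hook tip',onz('wrist',(329,214),.133,st),'car',onz('wrist',(490,291),.054,st))
E
```

```text
311 346 231 249 loop top [ 0.46544966 -0.04011697  0.128     ] [ 0.46571483 -0.05288114  0.13      ] [ 0.4620782  -0.02803801  0.13      ]
bush px 328.5 322.0
bush [ 0.54187249 -0.02872682  0.109     ]
tri bush (array([ 0.54180904, -0.03049359,  0.10777969]), [np.float64(0.0019533798859688116), np.float64(0.0018990819173231102), np.float64(0.0008546630134660835)])
ball [ 0.49833915 -0.12383298  0.11      ]
ball [ 0.49119302 -0.11081924  0.11      ]
hook tip [ 0.44428252 -0.04303914  0.133     ] car [0.51704657 0.13956487 0.054     ]
```

```bash
python3 -m crank '[0.03,0,0.3,0,0,0,0,0,0.4,0,0,0,0,0,0.3,0,0,0,0,0,0.2,0,0,0,0,0,0.086,0,0,0,0,0,0,0,0,0]'
python3 -m crank '[0,0,0,0,0,0,0,0,0,0,0,0,0,0,0,0,0,0,0,0,0,0,0,0,0,0,0,0,0,0,0,0,0,0,0,0,0,0,0,0,0,0,0,0,0,0,0,0]' 1 25
python3 - <<'E'
from h import *
shot('wrist','w2')
a=cv2.imread('pics/w2.png');cv2.imwrite('pics/w2c.png',a)
E
```

```text
clock: 2.8
eef_pos: [0.4658, -0.0414, 0.2755]
eef_rot: [-0.001, -0.074, 0.997, 0.0]
ft_force: [0.3, -0.5, -0.0]
grip_width: 0.0918
grip_force: 0.0
clock: 3.6
eef_pos: [0.4659, -0.0415, 0.2761]
eef_rot: [0.0, -0.074, 0.997, 0.0]
ft_force: [0.0, -0.4, -0.0]
grip_width: 0.0325
grip_force: 0.0
```

View pics/w2c.png

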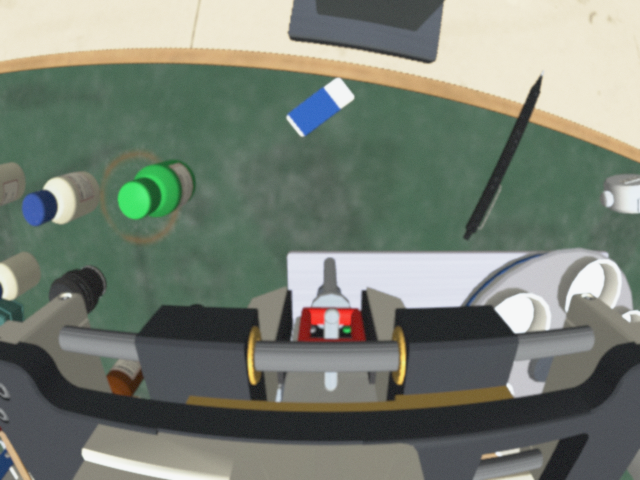

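The loop sits between the fingers at (330,325). I'll finish closing, lift 12 mm and draw it off towards the robot.

```bash
python3 -m crank '[0,0,0,0,0,0,0,0,0,0,0,0,0,0,0,0,0,0,0,0,0,0,0,0]' 1 25
python3 -m crank '[0,0,-0.06,0,0,0,0,0,-0.06,0,0,0,0,0,0,0,0,0]' 
python3 -m crank '[0.1,0,0,0,0,0,0.15,0,0,0,0,0,0.15,0,0,0,0,0,0.1,0,0,0,0,0,0,0,0,0,0,0]'
python3 -m crank '[0,0,-0.3,0,0,0,0,0,-0.3,0,0,0,0,0,-0.3,0,0,0,0,0,0,0,0,0,0,0,0,0,0,0]'
python3 - <<'E'
from h import *
im,_=shot('scene','s2'); a=im[150:320,260:430,::-1]; cv2.imwrite('pics/s2c.png',cv2.resize(a,None,fx=3.5,fy=3.5,interpolation=2))
E
```

```text
clock: 4.05
eef_pos: [0.4659, -0.0415, 0.2761]
eef_rot: [-0.0, -0.074, 0.997, 0.0]
ft_force: [-0.7, 0.6, 0.4]
grip_width: 0.0277
grip_force: 25.0
clock: 4.35
eef_pos: [0.4662, -0.0416, 0.2891]
eef_rot: [0.001, -0.074, 0.997, -0.0]
ft_force: [0.0, -0.3, 0.3]
grip_width: 0.0276
grip_force: 25.0
clock: 4.85
eef_pos: [0.4152, -0.0489, 0.288]
eef_rot: [-0.001, -0.074, 0.997, 0.0]
ft_force: [0.3, -0.5, 0.1]
grip_width: 0.0277
grip_force: 25.0
clock: 5.35
eef_pos: [0.4166, -0.0489, 0.3783]
eef_rot: [0.001, -0.074, 0.997, -0.0]
ft_force: [-0.3, 0.4, -0.4]
grip_width: 0.0278
grip_force: 25.0
```

View pics/s2c.png

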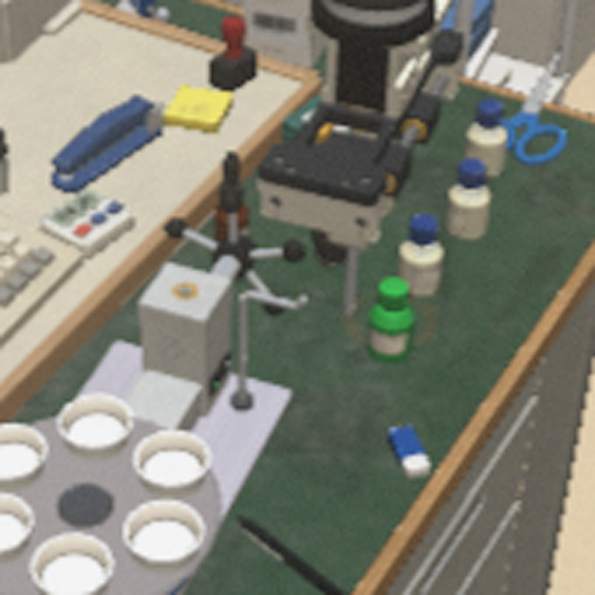

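The scene crop shows the pin held plumb with its shank at (350,240–312). The hook is empty. I'll raise it and move over the bush, then measure the tip against the bush up close.

```bash
python3 -m crank '[0,0,-0.3,0,0,0,-0.3,0,0,0,0,0,-0.4,0,0,0,0,0,-0.3,0,0,0,0,0,-0.2,0,0,0,0,0,-0.069,0,0,0,0,0,0,0,0.15,0,0,0,0,0,0,0,0,0]' | head -2
python3 - <<'E'
from h import *
im,_=shot('wrist','w3');shot('top','t3'); s,_=shot('scene','s3'); 
a=cv2.resize(im[200:400,220:440,::-1],None,fx=2.6,fy=2.6,interpolation=2)
b=cv2.resize(s[190:290,280:360,::-1],None,fx=5.2,fy=5.2,interpolation=2)
c=np.zeros((520,800,3),np.uint8);c[:,:572]=a[:520,:572];c=np.hstack([a[:520,100:480],b[:520,:416]])
cv2.imwrite('pics/m3.png',c);print(c.shape)
E
```

```text
clock: 6.2
eef_pos: [0.5412, -0.0301, 0.3903]
(520, 796, 3)
```

View pics/m3.png

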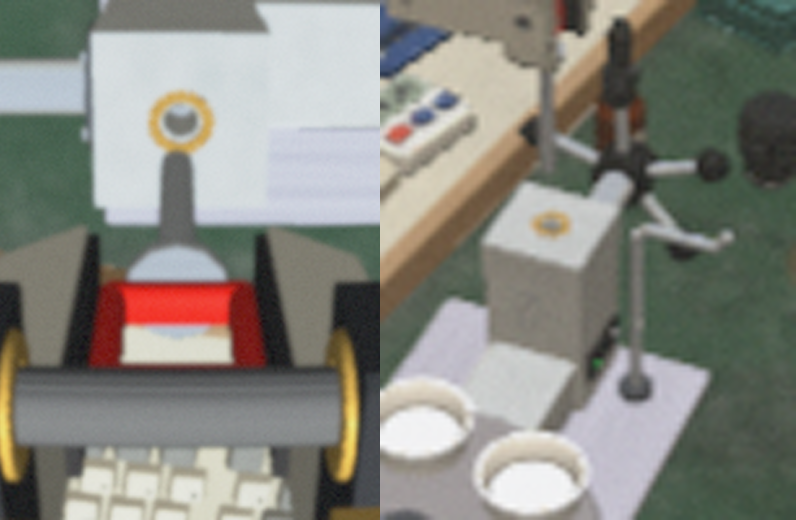

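The left half of the crop (wrist) shows the bush at crop (181,122) and the shank's lower rim at (177,150). The right half (scene) shows the tip at (547,172), above the ring at (551,224). I'll compute the offset.

```bash
python3 - <<'E'
from h import *
st=robot.sense(); im=cv2.imread('pics/w3.png'); h=cv2.cvtColor(im,cv2.COLOR_BGR2HSV)
g=cv2.inRange(h,(12,90,90),(32,255,255)); g[:232]=0;g[262:]=0;g[:,:310]=0;g[:,350:]=0
ys,xs=np.nonzero(g); bx=(xs.min()+xs.max())/2; by=ys.min()+(xs.max()-xs.min())/2; print('ring',xs.min(),xs.max(),ys.min(),ys.max())
B=onz('wrist',(bx,by),.109,st);print('bush',B, 'top-based',onz('top',(334.9,239.7),.109))
tp=(220+277/2.6,200+150/2.6)
p,e=tri([ray('wrist',tp,st),ray('scene',(312.1,223.1))]);print('tip tri',p,e)
ux=np.array([.9894,.1455,0])
for z in(.135,.138,.141): 
    t=onz('wrist',tp,z,st)+.004*ux; print(z,t, 'need',B-t,'tool',np.round(np.array([[-.9894,-.1455],[-.1455,.9894]])@(B-t)[:2]*1000,1), 'rel tcp',(t-st['eef_pos'])*1000)
print('scene tip z at xy', proj('scene',(.5412,-.030,.138)))
E
```

```text
ring 316 339 236 258
bush [ 0.54521005 -0.02921197  0.109     ] top-based [ 0.54182563 -0.03237027  0.109     ]
tip tri [ 0.54304696 -0.03027462  0.13899802] [np.float64(0.0002440838207702191), np.float64(0.00024408382077018232)]
0.135 [ 0.54815709 -0.02954669  0.135     ] need [-0.00294704  0.00033472 -0.026     ] tool [2.9 0.8] rel tcp [   6.57414712    0.75609205 -258.16706459]
0.138 [ 0.54710497 -0.02970741  0.138     ] need [-0.00189491  0.00049544 -0.029     ] tool [1.8 0.8] rel tcp [   5.52202469    0.59537182 -255.16706459]
0.141 [ 0.54605284 -0.02986813  0.141     ] need [-0.00084279  0.00065616 -0.032     ] tool [0.7 0.8] rel tcp [   4.46990226    0.43465159 -252.16706459]
scene tip z at xy [312.76532044 223.74844171]
```

```bash
python3 -m crank '[0.015,0.008,0.1,0,0,0,0,0,0.1,0,0,0,0,0,0.04,0,0,0,0,0,0,0,0,0,0,0,0,0,0,0]' | head -4
python3 - <<'E'
from h import *
im,_=shot('wrist','w4'); s,_=shot('scene','s4')
a=cv2.resize(im[170:320,260:400,::-1],None,fx=4,fy=4,interpolation=2)[:520,:380]
b=cv2.resize(s[200:265,285:335,::-1],None,fx=8,fy=8,interpolation=2)
cv2.imwrite('pics/m4.png',np.hstack([a,b[:520]]))
E
```

```text
clock: 6.85
eef_pos: [0.5404, -0.0296, 0.3691]
eef_rot: [-0.0, -0.074, 0.997, 0.0]
ft_force: [-0.8, 0.2, -0.5]
```

View pics/m4.png

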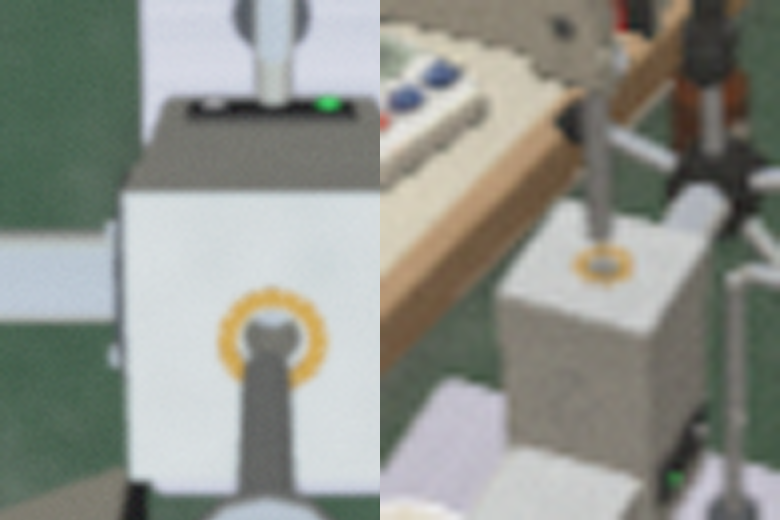

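Wrist crop: the tip rim is at (268,350) and the ring centre at (273,341). Allowing for about 9 mm of height, the pin needs about 2.4 mm in tool x and 0.8 mm in y. I'll shift and lower gently.

```bash
python3 -m crank '[0.024,0.008,0,0,0,0,0,0,0.03,0,0,0,0,0,0.03,0,0,0,0,0,0,0,0,0,0,0,0,0,0,0]' | sed -n 2,4p
python3 -m crank '[0,0,0.02,0,0,0,0,0,0.02,0,0,0,0,0,0.02,0,0,0,0,0,0,0,0,0]' | sed -n 2,4p
python3 - <<'E'
from h import *
im,_=shot('wrist','w5'); s,_=shot('scene','s5')
a=cv2.resize(im[170:320,260:400,::-1],None,fx=4,fy=4,interpolation=2)[:520,:380]
b=cv2.resize(s[200:265,285:335,::-1],None,fx=8,fy=8,interpolation=2)
cv2.imwrite('pics/m5.png',np.hstack([a,b[:520]]))
E
```

```text
eef_pos: [0.5379, -0.0292, 0.363]
eef_rot: [-0.0, -0.074, 0.997, 0.0]
ft_force: [-0.0, -0.0, -0.5]
eef_pos: [0.5379, -0.0291, 0.3568]
eef_rot: [-0.0, -0.074, 0.997, 0.0]
ft_force: [-0.1, 0.3, -1.0]
```

View pics/m5.png

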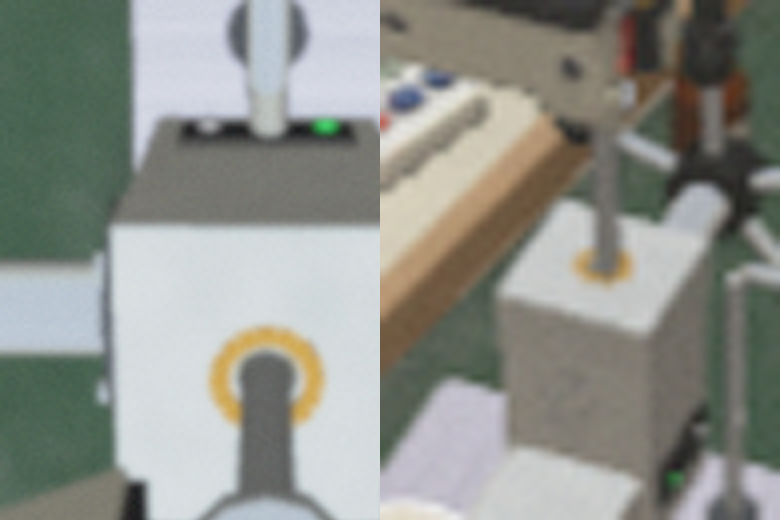

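The pin is now concentric with the ring at crop (267,380). I'll keep lowering it until it stops on the shaft.

```bash
python3 -m crank '[0,0,0.03,0,0,0,0,0,0.03,0,0,0,0,0,0.03,0,0,0,0,0,0,0,0,0]' | sed -n 2,4p
python3 -m crank '[0,0,0.03,0,0,0,0,0,0.03,0,0,0,0,0,0,0,0,0]' | sed -n 2,4p
```

```text
eef_pos: [0.5379, -0.0292, 0.3476]
eef_rot: [-0.0, -0.074, 0.997, 0.0]
ft_force: [1.1, 0.8, -0.5]
eef_pos: [0.5379, -0.0291, 0.3417]
eef_rot: [-0.0, -0.074, 0.997, 0.0]
ft_force: [1.0, 0.3, -0.8]
```

```bash
python3 -m crank '[0,0,0.02,0,0,0,0,0,0.02,0,0,0,0,0,0,0,0,0]' | sed -n 2,4p
python3 -m crank '[0,0,0.02,0,0,0,0,0,0.015,0,0,0,0,0,0,0,0,0]' | sed -n 2,4p
```

```text
eef_pos: [0.5379, -0.0292, 0.3379]
eef_rot: [0.0, -0.074, 0.997, 0.0]
ft_force: [2.3, 0.4, -1.0]
eef_pos: [0.5379, -0.0292, 0.3348]
eef_rot: [0.0, -0.074, 0.997, -0.0]
ft_force: [0.5, 0.8, 1.0]
```

```bash
python3 -m crank '[0,0,0,0,0,0,0,0,0,0,0,0,0,0,0,0,0,0,0,0,0,0,0,0,0,0,0,0,0,0]' -0.3 25 | tail -3
python3 -m crank '[0,0,-0.3,0,0,0,0,0,-0.4,0,0,0,0,0,-0.3,0,0,0,0,0,0,0,0,0]' | sed -n 2,4p
python3 - <<'E'
from h import *
st=robot.sense();print(st['joint_positions'].round(3))
im,_=shot('scene','s6'); cv2.imwrite('pics/s6c.png',cv2.resize(im[150:270,280:400,::-1],None,fx=5,fy=5,interpolation=2))
ux=np.array([.9894,.1455,0]);uy=np.array([-.1455,.9894,0]);B=np.array([.5415,-.0305,.109]);H=B-.095*uy;H[2]=.07;print('hub',H)
for p in((232,160),(176,228),(292,250),(272,305),(232,250)):
    o,d=ray('scene',(260+p[0]/3.5,150+p[1]/3.5)); q=o+d*((H-o)@uy)/(d@uy); r=q-H; x,z=r@ux,r[2]; print(p,'x',x.round(4),'z',z.round(4),'ang from top',np.degrees(np.arctan2(x,z)).round(1),np.hypot(x,z).round(4))
E
```

```text
ft_force: [0.2, -0.3, 0.1]
grip_width: 0.0585
grip_force: 0.0
eef_pos: [0.5383, -0.0292, 0.4392]
eef_rot: [0.004, -0.074, 0.997, -0.001]
ft_force: [0.3, -0.2, -0.1]
[-0.196  0.342  1.428  0.     1.363 -1.915]
hub [ 0.5553225 -0.124493   0.07     ]
(232, 160) x 0.0025 z 0.0892 ang from top 1.6 0.0893
(176, 228) x 0.05 z 0.0103 ang from top 78.4 0.0511
(292, 250) x -0.0472 z 0.0181 ang from top -69.1 0.0505
(272, 305) x -0.0319 z -0.0429 ang from top -143.3 0.0534
(232, 250) x 0.0024 z 0.0027 ang from top 41.8 0.0036
```

View pics/s6c.png

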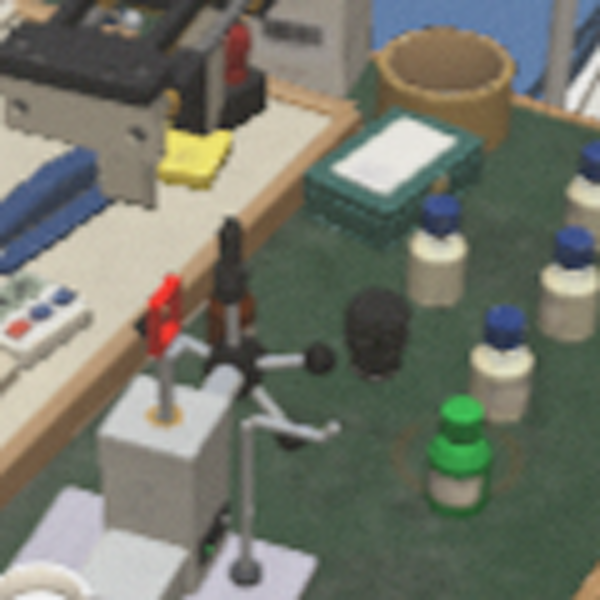

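The pin stands in the bush, with the loop at crop (165,315). The wheel balls are at about 3°, 75°, −69°, −141° and 147° from the top. I'll turn the tool 90°, close the fingers and come down in front of the top ball, to push it backward.

```bash
python3 -m crank '[0,0,0,0,0,0.0455,0,0,0,0,0,0.0455,0,0,0,0,0,0.0455,0,0,0,0,0,0.0455,0,0,0,0,0,0.0455,0,0,0,0,0,0.0455,0,0,0,0,0,0.0455,0,0,0,0,0,0.0455]' 1 20 >/dev/null
python3 -m crank '[0,0,0,0,0,0.0455,0,0,0,0,0,0.0455,0,0,0,0,0,0.0455,-0.3,-0.1,0,0,0,0,-0.4,-0.1,0,0,0,0,-0.267,-0.081,0,0,0,0,0,0,0,0,0,0,0,0,0,0,0,0]' | sed -n 2,3p
python3 - <<'E'
from h import *
ux=np.array([.9894,.1455,0])
H=np.array([.5553,-.1245,0]);p=H-.031*ux;p[2]=.281;print(delta(p),robot.sense()['joint_positions'].round(2),robot.sense()['grip_width'])
im,st=shot('wrist','w7')
E
```

```text
eef_pos: [0.524, -0.1292, 0.4333]
eef_rot: [-0.001, 0.654, 0.756, -0.0]
[-1.000e-03  1.000e-02  1.523e+00] [-0.38  0.35  1.43  0.    1.36 -0.53] -1.5138895395751565e-05
```

View pics/w7.png

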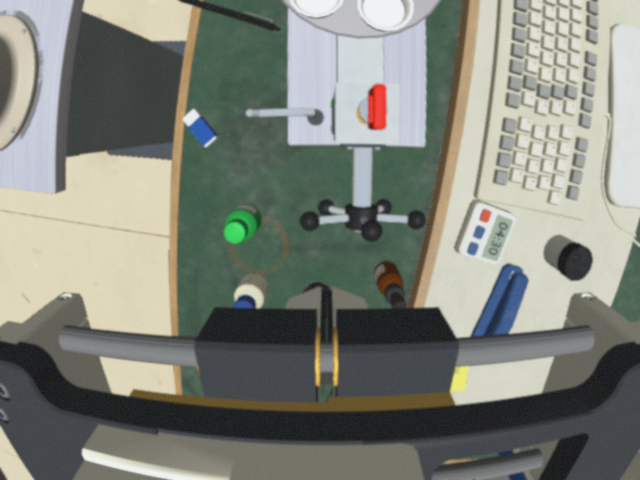

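The wrist view shows the top ball at (372,231), with the side balls at (310,220) and (416,220). I'll check the ball against the wheel plane and descend.

```bash
python3 - <<'E'
from h import *
st=robot.sense();ux=np.array([.9894,.1455,0]);uy=np.array([-.1455,.9894,0]);H=np.array([.5553,-.1245,0])
for p,z in(((372,231),.122),((310,220),.086),((416,220),.086),((358,216),.07)):
    r=onz('wrist',p,z,st)-H; print(p,(r@ux*1000).round(1),(r@uy*1000).round(1))
E
python3 -m crank '[0,0,0.4,0,0,0,0,0,0.4,0,0,0,0,0,0.3,0,0,0,0,0,0.2,0,0,0,0,0,0.1,0,0,0,0,0,0.08,0,0,0,0,0,0,0,0,0,0,0,0,0,0,0]' | sed -n 2,4p
```

```text
(372, 231) 5.0 1.5
(310, 220) -47.2 1.9
(416, 220) 50.5 2.3
(358, 216) -2.3 2.0
eef_pos: [0.5245, -0.1288, 0.2875]
eef_rot: [0.001, 0.653, 0.757, 0.0]
ft_force: [0.2, 0.1, -0.9]
```

```bash
cat > chk.py <<'E'
from h import *
im=robot.camera('scene'); h=cv2.cvtColor(im,cv2.COLOR_RGB2HSV)
m=cv2.inRange(h,(0,170,110),(8,255,255))|cv2.inRange(h,(172,170,110),(180,255,255)); m[:190]=0;m[270:]=0;m[:,:295]=0;m[:,340:]=0
ys,xs=np.nonzero(m); st=robot.sense(); f=np.linalg.norm(st['ft_force'])
y=ys.mean() if len(ys) else 999
print('red',len(ys),round(xs.mean(),1) if len(ys) else 0,round(y,1),'F',st['ft_force'].round(1),'tcp',st['eef_pos'].round(4))
import sys; sys.exit(1 if f>8 or len(ys)==0 or y>217 else 0)
E
python3 -m crank '[0,0,0.07,0,0,0,0,0,0,0,0,0]' | sed -n 2p; python3 chk.py && python3 -m crank '[0,0.022,0,0,0,0,0,0.022,0,0,0,0,0,0.022,0,0,0,0,0,0.022,0,0,0,0,0,0.022,0,0,0,0]' >/dev/null && python3 chk.py && python3 -m crank '[0,0.022,0,0,0,0,0,0.022,0,0,0,0,0,0.022,0,0,0,0,0,0.022,0,0,0,0]' >/dev/null && python3 chk.py && python3 -m crank '[0,0.022,0,0,0,0,0,0.022,0,0,0,0,0,0.022,0,0,0,0,0,0.022,0,0,0,0]' >/dev/null && python3 chk.py && python3 -m crank '[0,0.022,0,0,0,0,0,0.022,0,0,0,0,0,0.022,0,0,0,0,0,0.022,0,0,0,0]' >/dev/null && python3 chk.py
```

```text
eef_pos: [0.5241, -0.1289, 0.2794]
red 54 312.4 212.6 F [-0.6 -0.4  0.2] tcp [ 0.5241 -0.1289  0.2796]
red 59 312.7 212.6 F [-0.8  0.2  0.3] tcp [ 0.5355 -0.1273  0.2796]
red 57 315.0 213.3 F [-0.8  0.2 -0.3] tcp [ 0.5442 -0.126   0.2795]
red 59 310.5 216.5 F [-1.  -0.3 -0.6] tcp [ 0.5529 -0.1247  0.2796]
red 59 311.9 222.9 F [-0.3 -1.1 -0.7] tcp [ 0.5617 -0.1234  0.2797]
```

The red loop dropped by about 10 px, which is roughly 33 mm. I'll verify it visually.

```bash
python3 -m crank '[0,-0.04,0,0,0,0,0,0,0,0,0,0]' | sed -n 2,4p; python3 chk.py; python3 - <<'E'
from h import *
print(proj('scene',(.5415,-.0305,.109+.043+.022))-proj('scene',(.5415,-.0305,.109+.01+.022)))
im,_=shot('scene','s8'); w,_=shot('wrist','w8')
a=cv2.resize(im[180:280,290:370,::-1],None,fx=5,fy=5,interpolation=2)
b=cv2.resize(w[0:250,270:470,::-1],None,fx=2,fy=2)
cv2.imwrite('pics/m8.png',np.hstack([a,b]))
E
```

```text
eef_pos: [0.557, -0.1241, 0.2797]
eef_rot: [0.0, 0.653, 0.757, 0.0]
ft_force: [-0.7, -0.7, 0.5]
red 55 311.9 222.6 F [ 0.4 -0.4 -0. ] tcp [ 0.5571 -0.1241  0.2798]
[ -0.23809544 -10.43072118]
```

View pics/m8.png

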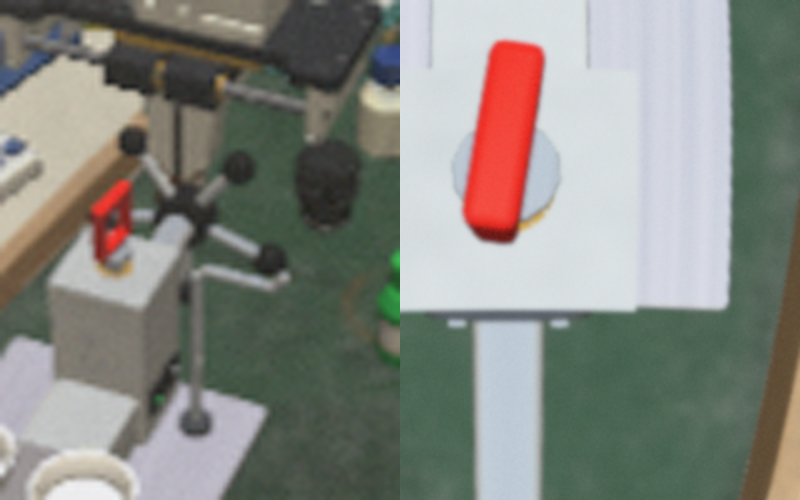

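The pin has dropped through the shaft, with the collar about 10 mm above the block. I'll press it home from above with the closed fingertips.

```bash
python3 -m crank '[0,0,-0.4,0,0,0,0,0,-0.4,0,0,0,0,0,-0.4,0,0,0,0,0,0,0,0,0]' | sed -n 2p; python3 - <<'E'
from h import *
print(delta((.5425,-.0305,.345)))
E
```

```text
eef_pos: [0.558, -0.1243, 0.4058]
[ 0.954 -0.023  0.603]
```

```bash
python3 -m crank '[0.35,-0.01,0,0,0,0,0.35,-0.013,0,0,0,0,0.254,0,0,0,0,0,0,0,0.3,0,0,0,0,0,0.2,0,0,0,0,0,0.1,0,0,0,0,0,0,0,0,0,0,0,0,0,0,0]' | sed -n 2,4p
python3 -m crank '[0,0,0.03,0,0,0,0,0,0.03,0,0,0,0,0,0.03,0,0,0,0,0,0,0,0,0]' | sed -n 2,4p;python3 -m crank '[0,0,0.02,0,0,0,0,0,0.02,0,0,0,0,0,0,0,0,0]' | sed -n 2,4p
```

```text
eef_pos: [0.5414, -0.0303, 0.3401]
eef_rot: [0.0, 0.654, 0.757, 0.0]
ft_force: [-0.6, -0.5, 1.0]
eef_pos: [0.5411, -0.0301, 0.3307]
eef_rot: [0.0, 0.654, 0.757, 0.0]
ft_force: [0.2, -0.4, 0.1]
eef_pos: [0.5412, -0.0302, 0.3269]
eef_rot: [0.001, 0.653, 0.757, 0.0]
ft_force: [0.3, -0.7, 4.3]
```

```bash
for i in 1; do python3 -m crank '[0,0,0.02,0,0,0,0,0,0,0,0,0]' | sed -n '2p;4p'; python3 -m crank '[0,0,0.02,0,0,0,0,0,0,0,0,0]' | sed -n '2p;4p'; python3 -m crank '[0,0,0.02,0,0,0,0,0,0,0,0,0]' | sed -n '2p;4p'; done; python3 chk.py
```

```text
eef_pos: [0.5416, -0.0303, 0.3265]
ft_force: [-1.2, -1.9, 14.1]
eef_pos: [0.5418, -0.0304, 0.3263]
ft_force: [-4.3, -1.4, 24.5]
eef_pos: [0.542, -0.0312, 0.3259]
ft_force: [-6.9, -6.3, 34.1]
red 35 311.1 227.3 F [-5.8 -5.8 34.6] tcp [ 0.542  -0.0312  0.3259]
```

The fingertips stand at 0.148 m, exactly the home height for the loop top, and it is stiff at 34 N. I'll back off and check.

```bash
python3 -m crank '[0,0,-0.1,0,0,0,0,0,-0.3,0,0,0,0,0,-0.3,0,0,0,0,0,-0.3,0,0,0,0,0,0,0,0,0]' | sed -n '2p;4p'; python3 chk.py; python3 - <<'E'
from h import *
print(proj('scene',(.5415,-.0305,.109+.043+.022))-proj('scene',(.5415,-.0305,.109+.022)))
im,_=shot('scene','s9'); w,_=shot('wrist','w9'); t,_=shot('top','t9')
a=cv2.resize(im[190:270,290:350,::-1],None,fx=6,fy=6,interpolation=2)
b=cv2.resize(w[0:240,240:440,::-1],None,fx=2,fy=2)
cv2.imwrite('pics/m9.png',np.hstack([a,b]))
E
```

```text
eef_pos: [0.5415, -0.0299, 0.4242]
ft_force: [-0.0, 0.1, 0.2]
red 56 312.1 224.7 F [-0.3  0.1 -0.9] tcp [ 0.5411 -0.0299  0.4218]
[ -0.30851983 -13.51594252]
```

View pics/m9.png

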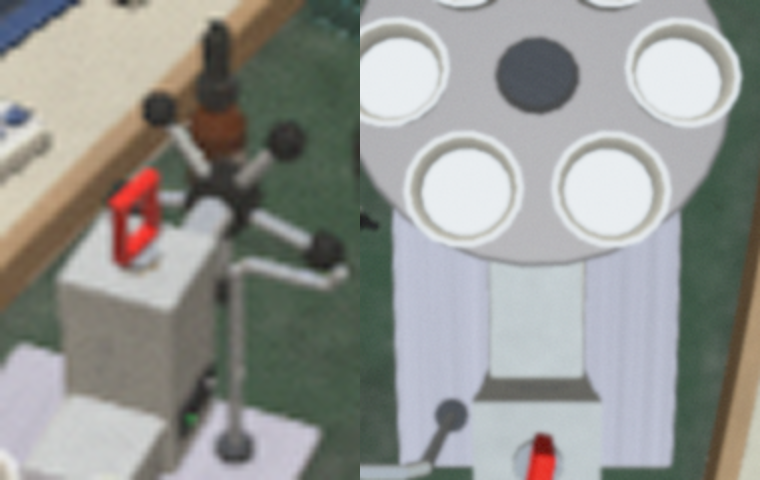

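```bash
python3 - <<'E'
from h import *
for n in('s6','s8','s9'):
    im=cv2.imread(f'pics/{n}.png').astype(int); m=((im[:,:,2]-im[:,:,1:2].max(2)*1.0)>60)&((im[:,:,2]-im[:,:,0])>60); m[:190]=0;m[270:]=0;m[:,:295]=0;m[:,340:]=0
    ys,xs=np.nonzero(m); print(n,len(xs),xs.min(),xs.max(),ys.min(),ys.max(),ys.mean().round(2))
    if n=='s9': w=cv2.resize(cv2.imread('pics/s9.png')[205:245,298:328],None,fx=20,fy=20,interpolation=cv2.INTER_CUBIC); cv2.imwrite('pics/z9.png',w[:,:600])
B=np.array([.5415,-.0305,.109])
for k in(.043,.010,0): print(k,[proj('scene',B+[0,0,k+d]).round(1).tolist() for d in(0,.005,.039)])
E
```

```text
s6 76 309 315 205 220 212.41
s8 82 308 315 216 231 223.32
s9 84 308 316 218 233 225.43
0.043 [[312.7, 219.2], [312.6, 217.7], [312.4, 206.7]]
0.01 [[312.9, 229.4], [312.9, 227.9], [312.6, 217.3]]
0 [[313.0, 232.4], [312.9, 230.9], [312.7, 220.5]]
```

View pics/z9.png

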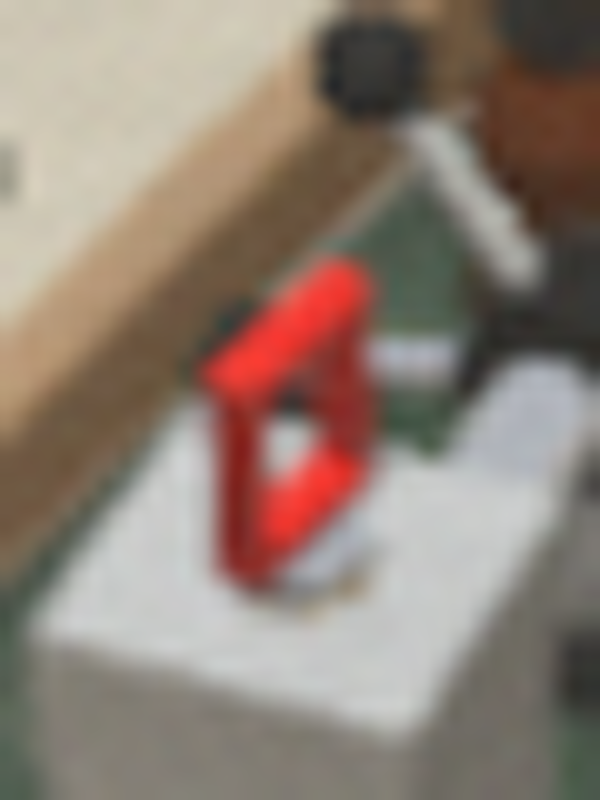

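Pixel rows put the loop about 41 of 43 mm down, which is consistent with home but not certain. I'll touch it again to measure the loop top's height.

```bash
python3 -m crank '[0,0,0.3,0,0,0,0,0,0.3,0,0,0,0,0,0.2,0,0,0,0,0,0.07,0,0,0,0,0,0,0,0,0,0,0,0,0,0,0]' | sed -n '2p;4p'
python3 -m crank '[0,0,0.03,0,0,0,0,0,0,0,0,0]' | sed -n '2p;4p'; python3 -m crank '[0,0,0.02,0,0,0,0,0,0,0,0,0]' | sed -n '2p;4p';python3 -m crank '[0,0,0.02,0,0,0,0,0,0,0,0,0]' | sed -n '2p;4p';python3 -m crank '[0,0,0.02,0,0,0,0,0,0,0,0,0]' | sed -n '2p;4p';python3 -m crank '[0,0,0.01,0,0,0,0,0,0,0,0,0]' | sed -n '2p;4p'
```

```text
eef_pos: [0.5413, -0.03, 0.3341]
ft_force: [0.2, 0.4, -0.3]
eef_pos: [0.5411, -0.03, 0.3311]
ft_force: [0.8, -0.3, -0.3]
eef_pos: [0.541, -0.03, 0.3287]
ft_force: [0.2, 0.1, 0.2]
eef_pos: [0.5411, -0.03, 0.3266]
ft_force: [0.3, -0.1, 0.4]
eef_pos: [0.5411, -0.03, 0.3262]
ft_force: [-3.7, 0.8, 11.1]
eef_pos: [0.541, -0.0299, 0.3261]
ft_force: [-5.3, 1.5, 17.0]
```

The loop top sits at exactly the home height again (tip 0.148 m) and is stiff, so the pin is home and the carousel is locked. Next I'll measure the pockets and bottles.

```bash
python3 -m crank '[0,0,-0.2,0,0,0,0,0,-0.4,0,0,0,0,0,-0.4,0,0,0,0,0,0,0,0,0,0,0,0,0,0,0]' -1 | sed -n '1,2p'
python3 - <<'E'
from h import *
t,st=shot('top','t10'); w,st=shot('wrist','w10')
h=cv2.cvtColor(t,cv2.COLOR_RGB2HSV); m=cv2.inRange(h,(105,90,40),(125,255,255)); m[:225]=0; m[305:]=0
k,l,s,c=cv2.connectedComponentsWithStats(m)
for i in range(1,k):
    if s[i,4]>20: print(c[i].round(1),s[i].tolist(),onz('top',c[i],.064).round(4))
cv2.imwrite('pics/t10c.png',np.hstack([cv2.resize(t[225:305,395:495,::-1],None,fx=4,fy=4,interpolation=2),cv2.resize(w[::,120:620,::-1],None,fx=.8,fy=.8)[:320,:400]]))
E
```

```text
clock: 20.5
eef_pos: [0.541, -0.03, 0.4243]
[447.9 243.9] [444, 240, 9, 9, 59] [ 0.5296 -0.3232  0.064 ]
[501.6 270.8] [484, 256, 34, 32, 430] [ 0.4563 -0.4559  0.064 ]
[418.5 275.6] [415, 272, 8, 8, 51] [ 0.45   -0.2437  0.064 ]
[453.8 275.4] [450, 272, 9, 8, 58] [ 0.4479 -0.3336  0.064 ]
[169.6 283.4] [165, 280, 10, 8, 60] [0.4475 0.3945 0.064 ]
[202.1 294.5] [198, 291, 9, 8, 60] [0.4168 0.3107 0.064 ]
```

View pics/t10c.png

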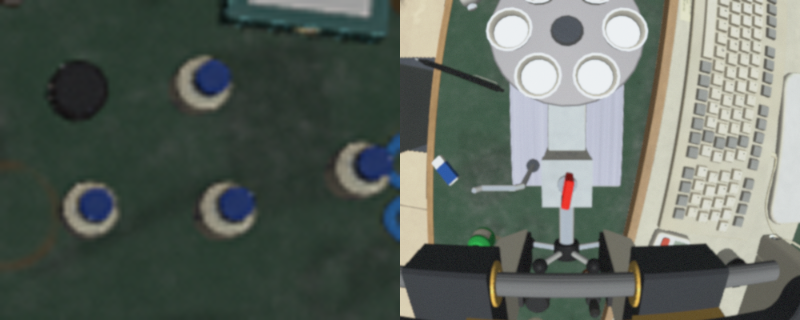

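The crop shows four blue caps on the right: (211,77), (95,205), (237,205) and (373,163). The last is partly against the blue scissors handle. The eyepiece is at (78,90). The wrist half shows the carousel centre at (567,30) and pockets at (512,30), (624,30), (538,77) and (596,77). That uses up my picture allowance, so from here I'll work from numbers only.

```bash
python3 - <<'E'
from h import *
st=robot.sense()
P=[onz('wrist',p,.069,st) for p in((259,37),(400.5,37),(292.5,95.5),(365,95.5))]
C=(P[0]+P[1])/2; print('pockets',np.round(P,4).tolist(),'C',C.round(4),'disc',onz('wrist',(328.75,37),.056,st).round(4),'topview C',onz('top',(270.4,254.4),.056).round(4))
d=P[1]-P[0];psi=np.arctan2(d[1],d[0]);print('len/2',np.linalg.norm(d)/2,'psi',np.degrees(psi))
print('F',onz('top',(488.3,265.8),.064))
t=cv2.cvtColor(cv2.imread('pics/t10.png'),cv2.COLOR_BGR2HSV)
m=cv2.inRange(t,(0,0,165),(180,50,255)); m[:215]=0;m[295:]=0;m[:,:232]=0;m[:,310:]=0
k,l,s,c=cv2.connectedComponentsWithStats(m)
for i in range(1,k):
    if s[i,4]>60: print(c[i].round(1),s[i].tolist(),onz('top',c[i],.056).round(4))
E
```

```text
pockets [[0.4557, 0.1289, 0.069], [0.5804, 0.1476, 0.069], [0.4936, 0.0779, 0.069], [0.5568, 0.0872, 0.069]] C [0.518  0.1383 0.069 ] disc [0.517  0.1392 0.056 ] topview C [0.5163 0.1353 0.056 ]
len/2 0.06303941321738528 psi 8.534165800199723
F [ 0.47010022 -0.4229562   0.064     ]
[265.7 229.6] [259, 223, 15, 14, 164] [0.582  0.1466 0.056 ]
[287.4 237.4] [282, 231, 12, 15, 125] [0.5597 0.0904 0.056 ]
[246.4 245.3] [240, 239, 14, 14, 163] [0.5418 0.1974 0.056 ]
[250.1 269.8] [243, 263, 15, 15, 172] [0.4776 0.1883 0.056 ]
[273.7 278.6] [267, 272, 15, 14, 169] [0.4533 0.1276 0.056 ]
```

```bash
cat > mv.py <<'E'
import sys
from h import *
# usage mv.py x y z psi_deg : turn about tool z (units) first, then shift in turned tool axes (units 0.1 m)
x,y,z,psi=map(float,sys.argv[1:5]); st=robot.sense(); p=np.radians(psi)
q=st['eef_rot'];Rw=R.from_quat([q[1],q[2],q[3],q[0]]).as_matrix(); now=np.degrees(np.arctan2(Rw[1,1],Rw[0,1]))
d=np.array([x,y,z])-st['eef_pos']; yt=np.array([np.cos(p),np.sin(p),0]); xt=np.cross(yt,[0,0,-1.])
print('t',round(st['clock'],1),'turn',round(-(psi-now)/180,3),'shift',(np.array([d@xt,d@yt,-d[2]])*10).round(3),'w',round(st['grip_width'],4),'tilt',Rw[:2,2].round(4))
E
python3 mv.py .450 -.2437 .38 -51.5
```

```text
t 20.6 turn 0.333 shift [-2.041  1.108  0.424] w 0.0436 tilt [-0.0022  0.0005]
```

```bash
python3 -m crank '[0,0,0,0,0,0.0476,0,0,0,0,0,0.0476,0,0,0,0,0,0.0476,0,0,0,0,0,0.0476,0,0,0,0,0,0.0476,0,0,0,0,0,0.0476,0,0,0,0,0,0.0474]' -0.3 25 >/dev/null
python3 -m crank '[-0.34,0.185,0,0,0,0,-0.34,0.185,0,0,0,0,-0.34,0.185,0,0,0,0,-0.34,0.185,0.1,0,0,0,-0.34,0.185,0.15,0,0,0,-0.34,0.183,0.17,0,0,0,0,0,0,0,0,0,0,0,0,0,0,0]' | sed -n 2p
python3 mv.py .450 -.2437 .199 -51.5
```

```text
eef_pos: [0.4498, -0.2441, 0.3801]
t 22.1 turn -0.001 shift [ 0.004 -0.002  1.811] w 0.0595 tilt [-0.0025  0.0025]
```

```bash
python3 -m crank '[0,0,0.4,0,0,0,0,0,0.4,0,0,0,0,0,0.4,0,0,0,0,0,0.3,0,0,0,0,0,0.2,0,0,0,0,0,0.11,0,0,0,0,0,0,0,0,0]' | sed -n '2p;4p'
python3 -m crank '[0,0,0,0,0,0,0,0,0,0,0,0,0,0,0,0,0,0,0,0,0,0,0,0,0,0,0,0,0,0,0,0,0,0,0,0]' 1 25 | tail -3
python3 -m crank '[0,0,-0.3,0,0,0,0,0,-0.4,0,0,0,0,0,-0.4,0,0,0,0,0,-0.4,0,0,0,0,0,-0.31,0,0,0,0,0,0,0,0,0]'|sed -n '2p;4,6p'
python3 mv.py .5575 .0866 .38 -51.5
```

```text
eef_pos: [0.4504, -0.2426, 0.1996]
ft_force: [-0.8, 0.2, 0.1]
ft_force: [-1.2, 1.0, 6.4]
grip_width: 0.0337
grip_force: 25.0
eef_pos: [0.4507, -0.2441, 0.3859]
ft_force: [-0.5, -0.2, -0.8]
grip_width: 0.0343
grip_force: 25.0
t 24.0 turn -0.0 shift [ 2.894 -1.923  0.059] w 0.0343 tilt [ 0.007  -0.0052]
```

```bash
python3 -m crank '[0.362,-0.24,0,0,0,0,0.362,-0.24,0,0,0,0,0.362,-0.24,0,0,0,0,0.362,-0.24,0,0,0,0,0.362,-0.24,0,0,0,0,0.362,-0.24,0,0,0,0,0.362,-0.24,0,0,0,0,0.36,-0.243,0,0,0,0]' >/dev/null
python3 -m crank '[0,0,0,0,0,0,0,0,0,0,0,0]' | sed -n '2p;5p'
python3 mv.py .5575 .0866 .257 -51.5
```

```text
eef_pos: [0.557, 0.0876, 0.38]
grip_width: 0.0336
t 25.0 turn 0.0 shift [-0.002  0.011  1.23 ] w 0.0336 tilt [-0.0028 -0.0005]
```

```bash
python3 -m crank '[0,0,0.4,0,0,0,0,0,0.35,0,0,0,0,0,0.25,0,0,0,0,0,0.15,0,0,0,0,0,0.07,0,0,0,0,0,0,0,0,0]' | sed -n '2p;4p'
python3 -m crank '[0,0,0.02,0,0,0,0,0,0.02,0,0,0,0,0,0,0,0,0]' | sed -n '2p;4p'
```

```text
eef_pos: [0.5569, 0.0858, 0.2587]
ft_force: [-0.3, 0.2, -1.8]
eef_pos: [0.5573, 0.0868, 0.2561]
ft_force: [-0.6, 1.0, -2.1]
```

```bash
python3 -m crank '[0,0,0.02,0,0,0,0,0,0,0,0,0]' | sed -n '2p;4p'; python3 -m crank '[0,0,0.015,0,0,0,0,0,0,0,0,0,0,0,0,0,0,0]' | sed -n '2p;4p'
```

```text
eef_pos: [0.5575, 0.0871, 0.2553]
ft_force: [-2.3, 0.6, 8.1]
eef_pos: [0.5576, 0.0874, 0.2551]
ft_force: [-4.3, 1.8, 17.0]
```

It has landed on the pocket floor. I'll open, rise and check the cap position by numbers.

```bash
python3 -m crank '[0,0,-0.015,0,0,0,0,0,0,0,0,0,0,0,0,0,0,0,0,0,0,0,0,0]' -0.15 | tail -2
python3 -m crank '[0,0,-0.3,0,0,0,0,0,-0.4,0,0,0,0,0,-0.4,0,0,0,0,0,-0.3,0,0,0,0,0,0,0,0,0]' | sed -n '2p;4p'
cat > caps.py <<'E'
from h import *
t=robot.camera('top'); cv2.imwrite('pics/tl.png',t[:,:,::-1])
h=cv2.cvtColor(t,cv2.COLOR_RGB2HSV); m=cv2.inRange(h,(105,110,40),(122,255,215)); m[:205]=0; m[302:]=0; m[:,525:]=0
k,l,s,c=cv2.connectedComponentsWithStats(m)
for i in range(1,k):
    if s[i,4]>20: print(c[i].round(1),s[i,2:].tolist(),'desk',onz('top',c[i],.064)[:2].round(4),'pocket',onz('top',c[i],.118)[:2].round(4))
E
python3 caps.py; python3 mv.py .4479 -.3336 .38 8.5
```

```text
grip_width: 0.0521
grip_force: 0.0
eef_pos: [0.5579, 0.087, 0.3982]
ft_force: [0.3, 0.3, 0.5]
[288.4 235.6] [7, 7, 31] desk [0.5631 0.0872] pocket [0.5541 0.0834]
[447.8 243.9] [9, 9, 57] desk [ 0.5297 -0.323 ] pocket [ 0.5219 -0.312 ]
[501.6 270.8] [34, 32, 425] desk [ 0.4562 -0.4558] pocket [ 0.4511 -0.4401]
[453.8 275.4] [9, 8, 56] desk [ 0.4479 -0.3336] pocket [ 0.4431 -0.3222]
[169.5 283.3] [10, 8, 58] desk [0.4477 0.3948] pocket [0.4429 0.3799]
[202.1 294.5] [9, 8, 57] desk [0.4169 0.3108] pocket [0.4132 0.299 ]
t 27.4 turn -0.334 shift [-3.997 -1.705  0.155] w 0.0531 tilt [0.0044 0.0001]
```

Bottle C now stands in its pocket (cap at 0.554, 0.083). Next is D, into the pocket at (0.4932, 0.077).

```bash
python3 mv.py .4479 -.3336 .38 -51.5
```

```text
t 27.4 turn -0.0 shift [-3.475  2.609  0.155] w 0.0531 tilt [0.0044 0.0001]
```

```bash
python3 -m crank '[-0.3475,0.261,0,0,0,0,-0.3475,0.261,0,0,0,0,-0.3475,0.261,0,0,0,0,-0.3475,0.261,0,0,0,0,-0.3475,0.261,0,0,0,0,-0.3475,0.261,0,0,0,0]' -0.3 >/dev/null
python3 -m crank '[-0.3475,0.261,0,0,0,0,-0.3475,0.261,0,0,0,0,-0.3475,0.261,0,0,0,0,-0.3475,0.261,0.15,0,0,0,0,0,0,0,0,0,0,0,0,0,0,0]'|sed -n 2p
python3 mv.py .4479 -.3336 .197 -51.5
```

```text
eef_pos: [0.4468, -0.3341, 0.3764]
t 28.6 turn -0.001 shift [0.012 0.003 1.794] w 0.0596 tilt [-0.0028  0.0034]
```

```bash
python3 -m crank '[0,0,0.4,0,0,0,0,0,0.4,0,0,0,0,0,0.4,0,0,0,0,0,0.3,0,0,0,0,0,0.2,0,0,0,0,0,0.11,0,0,0,0,0,0,0,0,0]' | sed -n '2p;4p'
python3 -m crank '[0,0,0,0,0,0,0,0,0,0,0,0,0,0,0,0,0,0,0,0,0,0,0,0,0,0,0,0,0,0,0,0,0,0,0,0]' 1 25 | tail -3
python3 -m crank '[0,0,-0.3,0,0,0,0,0,-0.4,0,0,0,0,0,-0.4,0,0,0,0,0,-0.4,0,0,0,0,0,-0.33,0,0,0,0,0,0,0,0,0]'|sed -n '2p;4,6p'
python3 mv.py .4932 .077 .38 -111.5
```

```text
eef_pos: [0.4476, -0.3322, 0.1963]
ft_force: [-0.4, -0.2, -0.9]
ft_force: [-1.7, 1.7, 6.5]
grip_width: 0.0337
grip_force: 25.0
eef_pos: [0.4479, -0.3341, 0.3856]
ft_force: [0.8, 0.0, -0.7]
grip_width: 0.0336
grip_force: 25.0
t 30.4 turn 0.333 shift [-1.085 -3.991  0.056] w 0.0336 tilt [ 0.007  -0.0067]
```

```bash
python3 -m crank '[0,0,0,0,0,0.0476,0,0,0,0,0,0.0476,0,0,0,0,0,0.0476,0,0,0,0,0,0.0476,0,0,0,0,0,0.0476,0,0,0,0,0,0.0476,0,0,0,0,0,0.0474]' >/dev/null
python3 -m crank '[-0.1206,-0.4434,0,0,0,0,-0.1206,-0.4434,0,0,0,0,-0.1206,-0.4434,0,0,0,0,-0.1206,-0.4434,0,0,0,0,-0.1206,-0.4434,0,0,0,0,-0.1206,-0.4434,0,0,0,0,-0.1206,-0.4434,0,0,0,0]' >/dev/null
python3 -m crank '[-0.1206,-0.4434,0,0,0,0,-0.1206,-0.4434,0,0,0,0,0,0,0,0,0,0,0,0,0,0,0,0]' | sed -n '2p;5p'
python3 mv.py .4932 .077 .257 -111.5
```

```text
eef_pos: [0.4923, 0.0783, 0.3796]
grip_width: 0.0337
t 32.2 turn 0.001 shift [0.014 0.009 1.226] w 0.0337 tilt [-0.0019 -0.0004]
```

```bash
python3 -m crank '[0.01,0.005,0.4,0,0,0,0,0,0.35,0,0,0,0,0,0.25,0,0,0,0,0,0.15,0,0,0,0,0,0.07,0,0,0,0,0,0,0,0,0]' | sed -n '2p;4p'
python3 -m crank '[0,0,0.02,0,0,0,0,0,0.015,0,0,0,0,0,0,0,0,0]' | sed -n '2p;4p'
python3 -m crank '[0,0,0.015,0,0,0,0,0,0,0,0,0]' | sed -n '2p;4p'
```

```text
eef_pos: [0.4932, 0.0757, 0.2578]
ft_force: [-0.3, 0.7, -1.4]
eef_pos: [0.4934, 0.0765, 0.2554]
ft_force: [-0.2, 2.3, -2.3]
eef_pos: [0.4933, 0.0767, 0.2536]
ft_force: [-0.3, 2.5, -1.1]
```

```bash
python3 -m crank '[0,0,0.015,0,0,0,0,0,0,0,0,0]' | sed -n '2p;4p'
python3 -m crank '[0,0,0.01,0,0,0,0,0,0,0,0,0]' | sed -n '2p;4p'
```

```text
eef_pos: [0.4934, 0.0767, 0.2524]
ft_force: [-0.9, 1.7, 2.9]
eef_pos: [0.4937, 0.0766, 0.2524]
ft_force: [-2.3, 0.7, 11.2]
```

Landed at about the expected height. I'll release it and go for E at (0.5297, −0.323).

```bash
python3 -m crank '[0,0,-0.01,0,0,0,0,0,0,0,0,0,0,0,0,0,0,0,0,0,0,0,0,0]' -0.15 | tail -2
python3 -m crank '[0,0,-0.3,0,0,0,0,0,-0.4,0,0,0,0,0,-0.4,0,0,0,0,0,-0.3,0,0,0,0,0,0,0,0,0]' | sed -n '2p;4p'
python3 caps.py; python3 mv.py .5297 -.323 .38 -171.5;python3 mv.py .5297 -.323 .38 -111.5
```

```text
grip_width: 0.0526
grip_force: 0.0
eef_pos: [0.4941, 0.0767, 0.3963]
ft_force: [0.3, -0.3, -0.9]
[447.8 243.9] [9, 9, 57] desk [ 0.5297 -0.323 ] pocket [ 0.5219 -0.312 ]
[501.6 270.8] [34, 32, 428] desk [ 0.4564 -0.4559] pocket [ 0.4512 -0.4402]
[169.5 283.3] [10, 8, 57] desk [0.4478 0.3946] pocket [0.443  0.3797]
[202.1 294.5] [9, 8, 57] desk [0.4169 0.3108] pocket [0.4132 0.299 ]
t 34.7 turn 0.333 shift [4.006 0.233 0.138] w 0.0529 tilt [ 0.0044 -0.    ]
t 34.7 turn 0.0 shift [1.801 3.586 0.138] w 0.0529 tilt [ 0.0044 -0.    ]
```

```bash
python3 -m crank '[0.2,0.3985,0,0,0,0,0.2,0.3985,0,0,0,0,0.2,0.3985,0,0,0,0,0.2,0.3985,0,0,0,0,0.2,0.3985,0,0,0,0,0.2,0.3985,0,0,0,0]' -0.3 >/dev/null
python3 -m crank '[0.2,0.3985,0,0,0,0,0.2,0.3985,0,0,0,0,0.2,0.3985,0.14,0,0,0,0,0,0,0,0,0,0,0,0,0,0,0]'|sed -n 2p
python3 mv.py .5297 -.323 .197 -111.5
python3 -m crank '[0,0,0.4,0,0,0,0,0,0.4,0,0,0,0,0,0.4,0,0,0,0,0,0.3,0,0,0,0,0,0.2,0,0,0,0,0,0.12,0,0,0,0,0,0,0,0,0]' | sed -n '2p;4p'
python3 -m crank '[0,0,0,0,0,0,0,0,0,0,0,0,0,0,0,0,0,0,0,0,0,0,0,0,0,0,0,0,0,0,0,0,0,0,0,0]' 1 25 | tail -3
```

```text
eef_pos: [0.529, -0.3238, 0.3753]
t 35.8 turn -0.001 shift [ 0.004 -0.01   1.783] w 0.0596 tilt [-0.0036  0.0034]
eef_pos: [0.5293, -0.3216, 0.1946]
ft_force: [0.4, 0.4, 0.1]
ft_force: [-0.3, 0.9, 6.9]
grip_width: 0.0338
grip_force: 25.0
```

```bash
python3 -m crank '[0,0,-0.3,0,0,0,0,0,-0.4,0,0,0,0,0,-0.4,0,0,0,0,0,-0.4,0,0,0,0,0,-0.34,0,0,0,0,0,0,0,0,0]'|sed -n '2p;4,6p'
python3 -m crank '[0,0,0,0,0,-0.0476,0,0,0,0,0,-0.0476,0,0,0,0,0,-0.0476,0,0,0,0,0,-0.0476,0,0,0,0,0,-0.0476,0,0,0,0,0,-0.0476,0,0,0,0,0,-0.0476]' >/dev/null
python3 -m crank '[0,0,0,0,0,-0.0476,0,0,0,0,0,-0.0476,0,0,0,0,0,-0.0476,0,0,0,0,0,-0.0476,0,0,0,0,0,-0.0476,0,0,0,0,0,-0.0476,0,0,0,0,0,-0.0476,0,0,0,0,0,0]' | sed -n 2p
python3 mv.py .5813 .1471 .38 8.5
```

```text
eef_pos: [0.5299, -0.3234, 0.3857]
ft_force: [1.2, -0.9, -2.2]
grip_width: 0.0344
grip_force: 25.0
eef_pos: [0.5292, -0.323, 0.3786]
t 39.2 turn 0.0 shift [ 4.572  1.21  -0.014] w 0.034 tilt [-0.002   0.0015]
```

```bash
python3 -m crank '[0.4156,0.11,0,0,0,0,0.4156,0.11,0,0,0,0,0.4156,0.11,0,0,0,0,0.4156,0.11,0,0,0,0,0.4156,0.11,0,0,0,0,0.4156,0.11,0,0,0,0,0.4156,0.11,0,0,0,0]' >/dev/null
python3 -m crank '[0.4156,0.11,0,0,0,0,0.4156,0.11,0,0,0,0,0.4156,0.11,0,0,0,0,0.4156,0.11,0,0,0,0,0,0,0,0,0,0,0,0,0,0,0,0]' | sed -n '2p;5p'
python3 mv.py .5813 .1471 .257 8.5
```

```text
eef_pos: [0.5816, 0.1478, 0.3791]
grip_width: 0.0338
t 40.5 turn -0.0 shift [-0.006 -0.004  1.221] w 0.0338 tilt [-0.0016 -0.0006]
```

```bash
python3 -m crank '[0,0,0.4,0,0,0,0,0,0.35,0,0,0,0,0,0.25,0,0,0,0,0,0.15,0,0,0,0,0,0.07,0,0,0,0,0,0,0,0,0]' | sed -n '2p;4p'
python3 -m crank '[0,0,0.02,0,0,0,0,0,0.015,0,0,0,0,0,0,0,0,0]' | sed -n '2p;4p'
python3 -m crank '[0,0,0.015,0,0,0,0,0,0,0,0,0]' | sed -n '2p;4p'
python3 -m crank '[0,0,0.012,0,0,0,0,0,0,0,0,0]' | sed -n '2p;4p'
```

```text
eef_pos: [0.5818, 0.1459, 0.2575]
ft_force: [0.7, 0.5, -1.2]
eef_pos: [0.5819, 0.1468, 0.2551]
ft_force: [-0.5, -1.3, -1.7]
eef_pos: [0.5818, 0.147, 0.2532]
ft_force: [-0.9, 0.3, -1.3]
eef_pos: [0.5818, 0.147, 0.2518]
ft_force: [-0.2, 0.1, -0.8]
```

```bash
python3 -m crank '[0,0,0.012,0,0,0,0,0,0,0,0,0]' | sed -n '2p;4p'
python3 -m crank '[0,0,0.008,0,0,0,0,0,0,0,0,0]' | sed -n '2p;4p'
python3 -m crank '[0,0,0,0,0,0,0,0,0,0,0,0,0,0,0,0,0,0,0,0,0,0,0,0]' -0.15 | tail -3
python3 -m crank '[0,0,-0.3,0,0,0,0,0,-0.4,0,0,0,0,0,-0.4,0,0,0,0,0,-0.3,0,0,0,0,0,0,0,0,0]' | sed -n '2p;4p'
python3 caps.py; python3 mv.py .4701 -.4230 .38 8.5
```

```text
eef_pos: [0.5819, 0.147, 0.2511]
ft_force: [-0.5, 0.4, 2.0]
eef_pos: [0.5819, 0.1471, 0.2511]
ft_force: [-3.2, 0.4, 7.3]
ft_force: [0.9, -0.3, -0.2]
grip_width: 0.0525
grip_force: 0.0
eef_pos: [0.5825, 0.1471, 0.3949]
ft_force: [0.5, -1.3, -0.2]
[287.7 234.7] [8, 8, 51] desk [0.5654 0.0889] pocket [0.5563 0.085 ]
[293.1 259.4] [7, 8, 50] desk [0.5007 0.0762] pocket [0.494  0.0728]
[501.5 270.8] [34, 32, 424] desk [ 0.4563 -0.4557] pocket [ 0.4512 -0.44  ]
[169.5 283.3] [10, 8, 58] desk [0.4477 0.3948] pocket [0.4429 0.3799]
[202.1 294.5] [9, 8, 57] desk [0.4169 0.3108] pocket [0.4132 0.299 ]
t 43.1 turn -0.0 shift [-5.473 -1.95   0.121] w 0.053 tilt [0.0048 0.0006]
```

```bash
python3 - <<'E'
from h import *
print(onz('scene',(400,182.7),.062),tri([ray('scene',(400,182.7)),ray('top',(488.3,265.8))]))
E
python3 -m crank '[-0.421,-0.15,0,0,0,0,-0.421,-0.15,0,0,0,0,-0.421,-0.15,0,0,0,0,-0.421,-0.15,0,0,0,0,-0.421,-0.15,0,0,0,0,-0.421,-0.15,0,0,0,0,-0.421,-0.15,0,0,0,0]' -0.3 >/dev/null
python3 -m crank '[-0.421,-0.15,0,0,0,0,-0.421,-0.15,0,0,0,0,-0.421,-0.15,0,0,0,0,-0.421,-0.15,0,0,0,0,-0.421,-0.15,0,0,0,0,-0.421,-0.15,0.1,0,0,0,-0.421,-0.15,0.02,0,0,0,0,0,0,0,0,0]'|sed -n 2p
python3 mv.py .4701 -.423 .198 8.5
python3 - <<'E'
from h import *
w,st=shot('wrist','w11'); h=cv2.cvtColor(w,cv2.COLOR_RGB2HSV); m=cv2.inRange(h,(105,110,40),(125,255,255))
k,l,s,c=cv2.connectedComponentsWithStats(m)
for i in range(1,k):
    if s[i,4]>60: print(c[i].round(1),s[i].tolist(),onz('wrist',c[i],.062,st)[:2].round(4))
print(projw((.4701,-.423,.064),st))
E
```

```text
[ 0.4661802  -0.41231344  0.062     ] (array([ 0.47128242, -0.42620142,  0.05202884]), [np.float64(6.286259517101097e-05), np.float64(6.286259517103918e-05)])
eef_pos: [0.4585, -0.4717, 0.3742]
t 44.6 turn -0.002 shift [0.464 0.187 1.762] w 0.0598 tilt [-0.0033  0.0018]
[627.9  46.5] [609, 0, 31, 95, 1782] [ 0.7254 -0.2366]
[353.1 172.9] [340, 160, 27, 27, 566] [ 0.4712 -0.4208]
[328.1 219.4] [286, 182, 88, 75, 2396] [ 0.4571 -0.4611]
[351.49774275 175.71048518]
```

The wrist camera separates the cap (0.4712, −0.4208) from the scissors. I typed one row too many, so I'll correct the overshoot and descend.

```bash
python3 -m crank '[0.235,0.1,0,0,0,0,0.235,0.1,0,0,0,0,0,0,0.3,0,0,0,0,0,0.4,0,0,0,0,0,0,0,0,0]' | sed -n 2p; python3 mv.py .4708 -.422 .198 8.5
python3 -m crank '[0,0,0.35,0,0,0,0,0,0.3,0,0,0,0,0,0.2,0,0,0,0,0,0.1,0,0,0,0,0,0.09,0,0,0,0,0,0,0,0,0]' | sed -n '2p;4p'
```

```text
eef_pos: [0.4732, -0.4146, 0.3021]
t 45.2 turn 0.0 shift [-0.07  -0.034  1.041] w 0.0597 tilt [-0.0079  0.0095]
eef_pos: [0.4739, -0.4173, 0.2039]
ft_force: [-0.7, 0.2, 0.2]
```

```bash
python3 -m crank '[-0.042,-0.034,0.05,0,0,0,0,0,0,0,0,0]' | sed -n '2p;4p'
python3 -m crank '[0,0,0,0,0,0,0,0,0,0,0,0,0,0,0,0,0,0,0,0,0,0,0,0,0,0,0,0,0,0,0,0,0,0,0,0]' 1 25 | tail -3
python3 -m crank '[0,0,-0.3,0,0,0,0,0,-0.4,0,0,0,0,0,-0.4,0,0,0,0,0,-0.4,0,0,0,0,0,-0.32,0,0,0,0,0,0,0,0,0]'|sed -n '2p;4,6p'
python3 mv.py .4527 .1279 .38 8.5
```

```text
eef_pos: [0.4708, -0.4228, 0.1994]
ft_force: [0.0, -0.5, 0.5]
ft_force: [-0.5, -0.3, 1.8]
grip_width: 0.0337
grip_force: 25.0
eef_pos: [0.4714, -0.4225, 0.3863]
ft_force: [0.3, 0.5, -0.9]
grip_width: 0.0339
grip_force: 25.0
t 47.2 turn -0.0 shift [5.471 0.628 0.063] w 0.0339 tilt [ 0.0064 -0.0072]
```

```bash
python3 -m crank '[0.456,0.0523,0,0,0,0,0.456,0.0523,0,0,0,0,0.456,0.0523,0,0,0,0,0.456,0.0523,0,0,0,0,0.456,0.0523,0,0,0,0,0.456,0.0523,0,0,0,0]' >/dev/null
python3 -m crank '[0.456,0.0523,0,0,0,0,0.456,0.0523,0,0,0,0,0.456,0.0523,0,0,0,0,0.456,0.0523,0,0,0,0,0.456,0.0523,0,0,0,0,0.456,0.0523,0,0,0,0,0,0,0,0,0,0,0,0,0,0,0,0]' | sed -n '2p;5p'
python3 mv.py .4527 .1279 .257 8.5
```

```text
eef_pos: [0.4521, 0.1292, 0.38]
grip_width: 0.0339
t 48.6 turn 0.001 shift [-0.014  0.004  1.23 ] w 0.0339 tilt [-0.0017 -0.0005]
```

```bash
python3 -m crank '[-0.01,0,0.4,0,0,0,0,0,0.35,0,0,0,0,0,0.25,0,0,0,0,0,0.15,0,0,0,0,0,0.07,0,0,0,0,0,0,0,0,0]' | sed -n '2p;4p'
python3 -m crank '[0,0,0.02,0,0,0,0,0,0,0,0,0]' | sed -n '2p;4p'
python3 -m crank '[0,0,0.015,0,0,0,0,0,0,0,0,0]' | sed -n '2p;4p'
```

```text
eef_pos: [0.4527, 0.1263, 0.2582]
ft_force: [-0.0, -0.1, -1.2]
eef_pos: [0.4529, 0.1271, 0.2575]
ft_force: [1.0, -0.5, -0.4]
eef_pos: [0.4527, 0.1274, 0.2557]
ft_force: [-0.2, 0.1, -0.9]
```

```bash
python3 -m crank '[0,0,0.012,0,0,0,0,0,0,0,0,0]' | sed -n '2p;4p'
python3 -m crank '[0,0,0.01,0,0,0,0,0,0,0,0,0]' | sed -n '2p;4p'
python3 -m crank '[0,0,0.005,0,0,0,0,0,0,0,0,0]' | sed -n '2p;4p'
```

```text
eef_pos: [0.4526, 0.1274, 0.2542]
ft_force: [-0.2, -0.1, -1.4]
eef_pos: [0.4526, 0.1274, 0.2531]
ft_force: [-0.3, -0.3, -0.3]
eef_pos: [0.4527, 0.1274, 0.253]
ft_force: [-1.2, -0.2, 3.8]
```

```bash
python3 -m crank '[0,0,0,0,0,0,0,0,0,0,0,0,0,0,0,0,0,0,0,0,0,0,0,0]' -0.15 | tail -3
python3 -m crank '[0,0,-0.3,0,0,0,0,0,-0.4,0,0,0,0,0,-0.4,0,0,0,0,0,-0.3,0,0,0,0,0,0,0,0,0]' | sed -n '2p;4p'
python3 caps.py; python3 mv.py .4168 .3107 .38 8.5
```

```text
ft_force: [0.8, 0.4, -0.0]
grip_width: 0.0521
grip_force: 0.0
eef_pos: [0.4534, 0.1275, 0.3968]
ft_force: [-0.2, 0.3, 0.1]
[287.7 234.6] [8, 8, 51] desk [0.5658 0.089 ] pocket [0.5567 0.0851]
[291.9 259.7] [7, 8, 49] desk [0.5    0.0792] pocket [0.4933 0.0757]
[503.1 271.4] [28, 32, 387] desk [ 0.4546 -0.4597] pocket [ 0.4496 -0.4438]
[169.5 283.3] [10, 8, 58] desk [0.4477 0.3948] pocket [0.4429 0.3799]
[202.1 294.5] [9, 8, 57] desk [0.4169 0.3108] pocket [0.4132 0.299 ]
t 51.1 turn -0.0 shift [ 1.866 -0.086  0.145] w 0.053 tilt [0.0045 0.0006]
```

```bash
python3 -m crank '[0.4665,-0.0215,0,0,0,0,0.4665,-0.0215,0,0,0,0,0.4665,-0.0215,0,0,0,0,0.4665,-0.0215,0.145,0,0,0,0,0,0,0,0,0,0,0,0,0,0,0]' -0.3 | sed -n 2p
python3 mv.py .4168 .3107 .198 8.5
python3 -m crank '[0,0,0.4,0,0,0,0,0,0.4,0,0,0,0,0,0.4,0,0,0,0,0,0.3,0,0,0,0,0,0.2,0,0,0,0,0,0.1,0,0,0,0,0,0,0,0,0]' | sed -n '2p;4p'
python3 -m crank '[0,0,0,0,0,0,0,0,0,0,0,0,0,0,0,0,0,0,0,0,0,0,0,0,0,0,0,0,0,0,0,0,0,0,0,0]' 1 25 | tail -3
python3 -m crank '[0,0,-0.3,0,0,0,0,0,-0.4,0,0,0,0,0,-0.4,0,0,0,0,0,-0.4,0,0,0,0,0,-0.32,0,0,0,0,0,0,0,0,0]'|sed -n '2p;4,6p'
python3 mv.py .4765 .1884 .38 -51.5
```

```text
eef_pos: [0.416, 0.3114, 0.3763]
t 51.8 turn 0.001 shift [-0.008  0.007  1.783] w 0.0597 tilt [-0.0031 -0.002 ]
eef_pos: [0.4168, 0.3096, 0.1972]
ft_force: [0.7, 0.4, 0.3]
ft_force: [-1.4, -0.5, 6.8]
grip_width: 0.0337
grip_force: 25.0
eef_pos: [0.4172, 0.3111, 0.3847]
ft_force: [-0.1, 0.8, -0.7]
grip_width: 0.0337
grip_force: 25.0
t 53.6 turn 0.333 shift [-0.3    1.33   0.047] w 0.0337 tilt [0.0078 0.0043]
```

```bash
python3 -m crank '[0,0,0,0,0,0.0476,0,0,0,0,0,0.0476,0,0,0,0,0,0.0476,0,0,0,0,0,0.0476,0,0,0,0,0,0.0476,0,0,0,0,0,0.0476,0,0,0,0,0,0.0474]' >/dev/null
python3 -m crank '[-0.075,0.333,0,0,0,0,-0.075,0.333,0,0,0,0,-0.075,0.333,0,0,0,0,-0.075,0.331,0,0,0,0,0,0,0,0,0,0,0,0,0,0,0,0]' | sed -n '2p;5p'
python3 mv.py .4765 .1884 .257 -51.5
```

```text
eef_pos: [0.476, 0.1874, 0.379]
grip_width: 0.0336
t 55.0 turn -0.0 shift [ 0.01  -0.004  1.22 ] w 0.0336 tilt [-0.0023 -0.0001]
```

```bash
python3 -m crank '[0.01,0,0.4,0,0,0,0,0,0.35,0,0,0,0,0,0.25,0,0,0,0,0,0.15,0,0,0,0,0,0.07,0,0,0,0,0,0,0,0,0]' | sed -n '2p;4p'
python3 -m crank '[0,0,0.02,0,0,0,0,0,0,0,0,0]' | sed -n '2p;4p'
python3 -m crank '[0,0,0.015,0,0,0,0,0,0,0,0,0]' | sed -n '2p;4p'
python3 -m crank '[0,0,0.01,0,0,0,0,0,0,0,0,0]' | sed -n '2p;4p'
```

```text
eef_pos: [0.4762, 0.1893, 0.2573]
ft_force: [0.0, -0.3, -0.4]
eef_pos: [0.477, 0.1889, 0.2569]
ft_force: [0.2, 0.4, -1.5]
eef_pos: [0.4769, 0.1886, 0.2551]
ft_force: [0.2, 0.4, -1.6]
eef_pos: [0.4769, 0.1885, 0.2537]
ft_force: [-1.7, -0.4, -0.6]
```

```bash
python3 -m crank '[0,0,0.008,0,0,0,0,0,0,0,0,0]' | sed -n '2p;4p'
python3 -m crank '[0,0,0.006,0,0,0,0,0,0,0,0,0]' | sed -n '2p;4p'
python3 -m crank '[0,0,0.005,0,0,0,0,0,0,0,0,0]' | sed -n '2p;4p'
```

```text
eef_pos: [0.477, 0.1886, 0.2531]
ft_force: [-0.5, 1.2, 0.2]
eef_pos: [0.4769, 0.1886, 0.253]
ft_force: [-2.1, 0.5, 5.6]
eef_pos: [0.477, 0.1886, 0.253]
ft_force: [-3.4, -1.5, 10.0]
```

```bash
python3 -m crank '[0,0,0,0,0,0,0,0,0,0,0,0,0,0,0,0,0,0,0,0,0,0,0,0]' -0.15 | tail -3
python3 -m crank '[0,0,-0.3,0,0,0,0,0,-0.4,0,0,0,0,0,-0.4,0,0,0,0,0,-0.3,0,0,0,0,0,0,0,0,0]' | sed -n '2p;4p'
python3 caps.py; python3 mv.py .4477 .3948 .38 -51.5
```

```text
ft_force: [0.1, 0.1, 0.0]
grip_width: 0.0527
grip_force: 0.0
eef_pos: [0.4776, 0.1888, 0.3961]
ft_force: [0.2, -0.4, -0.7]
[266.3 223.9] [6, 6, 21] desk [0.5954 0.1441] pocket [0.5853 0.1382]
[287.7 234.7] [8, 8, 51] desk [0.5654 0.0889] pocket [0.5563 0.085 ]
[291.9 259.7] [8, 8, 49] desk [0.4999 0.0793] pocket [0.4932 0.0757]
[503.2 271.4] [28, 32, 383] desk [ 0.4546 -0.4599] pocket [ 0.4495 -0.4441]
[272.1 276.3] [9, 8, 52] desk [0.4585 0.1308] pocket [0.4533 0.1255]
[169.5 283.3] [10, 8, 58] desk [0.4477 0.3948] pocket [0.4429 0.3799]
t 57.7 turn 0.0 shift [ 1.053 -1.796  0.137] w 0.0526 tilt [0.0044 0.0011]
```

```bash
python3 -m crank '[0.2106,-0.3592,0,0,0,0,0.2106,-0.3592,0,0,0,0,0.2106,-0.3592,0,0,0,0,0.2106,-0.3592,0,0,0,0,0.2106,-0.3592,0.14,0,0,0,0,0,0,0,0,0,0,0,0,0,0,0]' -0.3 | sed -n 2p
python3 mv.py .4477 .3948 .198 -51.5
python3 -m crank '[0,0,0.4,0,0,0,0,0,0.4,0,0,0,0,0,0.4,0,0,0,0,0,0.3,0,0,0,0,0,0.2,0,0,0,0,0,0.1,0,0,0,0,0,0,0,0,0]' | sed -n '2p;4p'
python3 -m crank '[0,0,0,0,0,0,0,0,0,0,0,0,0,0,0,0,0,0,0,0,0,0,0,0,0,0,0,0,0,0,0,0,0,0,0,0]' 1 25 | tail -3
python3 -m crank '[0,0,-0.3,0,0,0,0,0,-0.4,0,0,0,0,0,-0.4,0,0,0,0,0,-0.4,0,0,0,0,0,-0.32,0,0,0,0,0,0,0,0,0]'|sed -n '2p;4,6p'
python3 mv.py .5408 .198 .38 -111.5
```

```text
eef_pos: [0.4468, 0.3953, 0.3754]
t 58.4 turn 0.001 shift [0.004 0.009 1.774] w 0.0597 tilt [-0.0033 -0.0026]
eef_pos: [0.4475, 0.3936, 0.1966]
ft_force: [0.9, 0.1, 0.2]
ft_force: [-1.7, 0.3, 6.2]
grip_width: 0.0337
grip_force: 25.0
eef_pos: [0.4478, 0.395, 0.385]
ft_force: [-0.1, -0.3, -1.5]
grip_width: 0.0334
grip_force: 25.0
t 60.3 turn 0.334 shift [1.587 1.492 0.05 ] w 0.0334 tilt [0.0079 0.0053]
```

```bash
python3 -m crank '[0,0,0,0,0,0.0476,0,0,0,0,0,0.0476,0,0,0,0,0,0.0476,0,0,0,0,0,0.0476,0,0,0,0,0,0.0476,0,0,0,0,0,0.0476,0,0,0,0,0,0.0474]' >/dev/null
python3 -m crank '[0.3174,0.2984,0,0,0,0,0.3174,0.2984,0,0,0,0,0.3174,0.2984,0,0,0,0,0.3174,0.2984,0,0,0,0,0.3174,0.2984,0,0,0,0,0,0,0,0,0,0,0,0,0,0,0,0]' | sed -n '2p;5p'
python3 mv.py .5408 .198 .257 -111.5
```

```text
eef_pos: [0.5408, 0.197, 0.3786]
grip_width: 0.034
t 61.7 turn -0.0 shift [-0.003 -0.01   1.216] w 0.034 tilt [-0.0023 -0.0001]
```

```bash
python3 -m crank '[0,-0.01,0.4,0,0,0,0,0,0.35,0,0,0,0,0,0.25,0,0,0,0,0,0.15,0,0,0,0,0,0.07,0,0,0,0,0,0,0,0,0]' | sed -n '2p;4p'
python3 -m crank '[0,0,0.02,0,0,0,0,0,0,0,0,0]' | sed -n '2p;4p'
python3 -m crank '[0,0,0.015,0,0,0,0,0,0,0,0,0]' | sed -n '2p;4p'
python3 -m crank '[0,0,0.01,0,0,0,0,0,0,0,0,0]' | sed -n '2p;4p'
```

```text
eef_pos: [0.5403, 0.1998, 0.2568]
ft_force: [-0.2, -0.3, -1.6]
eef_pos: [0.5411, 0.1991, 0.2566]
ft_force: [0.1, 0.3, -0.8]
eef_pos: [0.5411, 0.1987, 0.2547]
ft_force: [-0.3, 0.2, -1.2]
eef_pos: [0.541, 0.1987, 0.2534]
ft_force: [-0.4, -0.3, -1.2]
```

```bash
python3 -m crank '[0,0,0.008,0,0,0,0,0,0,0,0,0]' | sed -n '2p;4p'
python3 -m crank '[0,0,0.006,0,0,0,0,0,0,0,0,0]' | sed -n '2p;4p'
python3 -m crank '[0,0,0.005,0,0,0,0,0,0,0,0,0]' | sed -n '2p;4p'
```

```text
eef_pos: [0.5411, 0.1987, 0.2528]
ft_force: [-1.0, -1.0, 2.3]
eef_pos: [0.5411, 0.1987, 0.2528]
ft_force: [-2.9, -1.1, 6.1]
eef_pos: [0.5411, 0.1987, 0.2528]
ft_force: [-2.8, -1.8, 10.0]
```

```bash
python3 -m crank '[0,0,0,0,0,0,0,0,0,0,0,0,0,0,0,0,0,0,0,0,0,0,0,0]' -0.15 | tail -3
python3 -m crank '[0,0,-0.3,0,0,0,0,0,-0.4,0,0,0,0,0,-0.4,0,0,0,0,0,-0.4,0,0,0,0,0,0,0,0,0]' | sed -n '2p;4p'
python3 mv.py .27 .42 .40 -111.5
```

```text
ft_force: [0.2, 0.1, -1.1]
grip_width: 0.0523
grip_force: 0.0
eef_pos: [0.5418, 0.199, 0.4075]
ft_force: [-0.4, -0.5, -0.5]
t 64.4 turn 0.001 shift [-3.339 -1.061  0.075] w 0.0531 tilt [0.0111 0.0026]
```

```bash
python3 -m crank '[-0.4174,-0.1326,0,0,0,0,-0.4174,-0.1326,0,0,0,0,-0.4174,-0.1326,0,0,0,0,-0.4174,-0.1326,0,0,0,0,-0.4174,-0.1326,0,0,0,0,-0.4174,-0.1326,0,0,0,0,-0.4174,-0.1326,0,0,0,0,-0.4174,-0.1326,0,0,0,0]' | sed -n 2p
python3 caps.py; python3 chk.py; python3 - <<'E'
from h import *
t=cv2.imread('pics/tl.png'); t0=cv2.imread('pics/top0.png')
for n,im in(('0',t0),('now',t)):
    g=im[230:265,398:430].max(2)<45; ys,xs=np.nonzero(g); print('eyepiece',n,len(xs),xs.mean()+398,ys.mean()+230)
    h=cv2.cvtColor(im,cv2.COLOR_BGR2HSV); m=cv2.inRange(h,(50,150,80),(75,255,255)); m[:,:375]=0;m[:,400:]=0;m[:270]=0;m[300:]=0;ys,xs=np.nonzero(m);print('green',len(xs),xs.mean(),ys.mean())
s=robot.camera('scene');h=cv2.cvtColor(s,cv2.COLOR_RGB2HSV);m=cv2.inRange(h,(105,110,30),(125,255,215));m[:240]=0;m[345:]=0;m[:,:235]=0;m[:,335:]=0
k,l,st,c=cv2.connectedComponentsWithStats(m)
for i in range(1,k):
    if st[i,4]>15: print('scene',c[i].round(1),st[i,2:].tolist(),onz('scene',c[i],.114)[:2].round(4))
E
```

```text
eef_pos: [0.2673, 0.4202, 0.4009]
[264.7 225.2] [8, 8, 51] desk [0.5921 0.1483] pocket [0.5821 0.1423]
[287.7 234.7] [8, 8, 51] desk [0.5654 0.0889] pocket [0.5563 0.085 ]
[244.4 241.5] [8, 8, 50] desk [0.5508 0.2015] pocket [0.5423 0.1936]
[291.9 259.7] [8, 8, 50] desk [0.5    0.0794] pocket [0.4933 0.0759]
[503.1 271.5] [28, 32, 383] desk [ 0.4545 -0.4598] pocket [ 0.4495 -0.4439]
[247.1 266.7] [9, 8, 52] desk [0.4851 0.1948] pocket [0.4789 0.1871]
[272.1 276.3] [9, 8, 52] desk [0.4585 0.1308] pocket [0.4533 0.1255]
red 0 0 999 F [-0.3  0.1 -0.3] tcp [0.2652 0.4216 0.4008]
eyepiece 0 185 413.9675675675676 247.27567567567567
green 99 385.0 283.44444444444446
eyepiece now 181 414.01657458563534 247.30939226519337
green 100 384.97 283.55
scene [257.8 265.8] [8, 5, 32] [0.5854 0.1422]
scene [258.1 286.6] [9, 7, 48] [0.5451 0.1947]
```

All six caps match the pocket centres, and the eyepiece and green bottle have not moved. A last check on the pin, then I'll hand in.

```bash
python3 - <<'E'
from h import *
for n in('t10','tl'):
    im=cv2.imread(f'pics/{n}.png').astype(int); m=((im[:,:,2]-im[:,:,1])>70)&((im[:,:,2]-im[:,:,0])>70); m[:225]=0;m[255:]=0;m[:,:322]=0;m[:,348:]=0
    ys,xs=np.nonzero(m); print(n,len(xs),xs.mean() if len(xs) else 0,ys.mean() if len(ys) else 0)
print(proj('top',(.5415,-.0305,.148)),proj('top',(.5415,-.0305,.158)),robot.sense()['clock'])
E
```

```text
t10 0 0 0
tl 50 334.92 237.84
[334.21858935 237.38426965] [334.23478165 236.73066214] 65.35
```

```bash
python3 -c "
from h import *
print(robot.sign_off())"
```

```text
the job is handed in; nothing more can be done
None
```

The job is handed in: the pin was pushed home and the carousel locked first, then all six blue-capped bottles went upright into their own pockets; the eyepiece and green bottle did not move, but I viewed 16 pictures against the limit of 14.

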